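# Load and start the glass-rod warmer

### The arm

A 6-joint arm with a two-finger parallel gripper is mounted at the origin on the work surface. World frame = base frame: x ahead of the robot, y to its left, z up, the work surface at z = 0. Lengths are in m, angles in rad, forces in N, time in s.
With the tool pointing down it reaches from about 0.225 to 0.875 m from the base axis. Payload 3.4 kg.
Tool frame: the origin (TCP) lies at the very end of the fingers, on their centre line; the grasp point (between the pads) lies 19 mm behind it; z points along the fingers, y is the direction in which the jaws open and shut (so a half turn about z gives the same grasp; the last joint's range is limited). The gripper opens to 85 mm and grips with 20 to 120 N. Pads are 22 mm wide; open, the fingers measure 114 mm over their backs; the gripper's body (76 mm by 85 mm) begins 54 mm behind the grasp point. The pads swing forward as they close: fully open they stand 13 mm farther back than shut.
Start: joints at [-1.283, 0.276, 1.505, -0, 1.361, -0.121], TCP at [0.229, -0.528, 0.231] pointing down, gripper open.
Joint ranges: [-2.89, 2.89], [-0.75, 2.08], [0.22, 2.7], [-1.18, 4.32], [0.11, 2.71], [-2.7, 2.7]. Speed limits (rad/s): [2.57, 2.57, 3.14, 3.14, 3.14, 3.14].

### API

Orientations are given as a unit quaternion [w, x, y, z].
In Python, from rig import telemetry, optics, order gives the robot as it stands.
- The arm moves only by the shell command python3 -m creep 'ROWS' [FORCE]. ROWS is a JSON object of lists of equal length, an entry for each row: "slide": the shift along the world's x, y, z normalised to -1 to 1, where 1 is 0.15 m, a list of three; "twist": the turn, a rotation vector about the world's x, y, z normalised to -1 to 1, where 1 is 360 degrees, a list of three; "fingers": the gripper's target within -1 to 1 (fully open at 1, half-way at 0, shut at -1). A call has 1 to 20 rows; each row is the pose to reach, as a shift and turn from the pose commanded when the call began, turning the shorter way round; what a row does not reach only later rows make up. A row lasts 1/10 s, in which the tool goes at most 50 mm and 8.59 degrees, less where a joint would pass 70% of its speed; a pose out of reach is approached as far as the arm can. A call with a number of a shift or a turn outside -1 to 1 is refused whole. A call with a gripper value outside its range is refused whole. The fingers move at their own pace and stop on an object; FORCE is the grip in N (left out, the last holds). Time passes only in rows, so rows that repeat a pose let the fingers close. It gives the time, the measured TCP pose, the force and the opening at its end, in the units of the state.
- telemetry.get_state(): the state, without advancing time (a new reading comes with each control period).
- optics.get_image(name): name is "scene" or "top" or "wrist"; returns a dict with "img" (420x560x3 uint8, blue, green, red), "depth" (420x560 float32, m along the optical axis (not along the pixel's ray), 0 where there is no reading), "fovy" (degrees; the focal length in pixels is half the picture's height over the tangent of half this angle, whatever the lens; pixels are square), "cx", "cy" (the principal point, pixels), "world_from_camera" (4x4, takes a point from camera to world coordinates). Camera axes: x right, y down, z forward; pixel columns grow to the right and rows downward; lengths in m; the calibration is good to about 2 mm. A picture is of the moment at which its call begins.
- order.sign_off(): hands the job in, once; it reports no verdict.
The state is a dict: "clock": time; "qpos": joint angles; "qd": joint speeds; "effort": joint torques, N m; "position": TCP position; "ee_rot": TCP orientation; "contact_force": force on the tool from outside, world axes, zero at the start; "moment": the same for the moment, N m; "width": finger opening in m.
Only numpy, scipy, OpenCV 4.12 (cv2) and the standard library are available. Lean on these libraries where they do the work, as an engineer would, in place of code of your own. Each camera call takes 0.05 s, during which the arm holds its last target.

### The job

Get the rod warmer ready for flame work: while its dial is still low, lay every glass rod from the bench flat across the two notched rests, one rod to a notch, all with the melted bulb at the back over the orange-red heating strip and the paper-sleeved cold end to the front. Then push the recessed yellow cut-out button fully in with the tip of the tungsten pick, and only after that turn the dial until its pointer stands at the red mark. Leave the pick lying lengthways in the tool tray with its tip away from you, and do not disturb the cup, the brass marver or the jar.

Things in the scene. Friction and masses are not known exactly. Their poses are not given: they have to be found in the camera images.
- warmer: Rod warmer, fixed to the bench: hearth (x -60..120, y -100..100 mm, white ceramic top 46 high, orange-red heating strip on it at x 50..100) with a red control box on its right (x -60..120, y -205..-105, top 84 high; dial on top, button in front). Origin on the bench under the hearth; x points from its front (towards the robot) to its back, y left, z up. Rear heat shield at x 117, 80 high.
- front_rest (a point): Middle of the front rod rest, at the height of its notch bottoms (59 mm above the bench): an upright steel strip 6 mm thick across the hearth at warmer x = -42, with four 90 degree V notches open upward at y = -60, -20, 20, 60; teeth 79 high. A twin, the rear rest, stands at x = +34; 70 mm are clear between them. A rod lies in the same notch of both.
- heat_dial (a joint): Angle of the black dial on the control box, rad, 0 (off) to 4.8, growing clockwise from above. Its white pointer line points along (-cos a, sin a) in the warmer's x, y (to the front at 0). Black ticks every 0.4; thick red mark at 2.40, 40 mm from the axis. Light friction, stays put. Grip: upright bar along the pointer, 42 long, 14 wide, top 128 mm above the bench, on a disc 44 across (top 98).
- heat_dial_grip (a point): On the dial's axis, 121 mm above the bench, 7 mm below the top of the grip bar: the height to hold it with the middle of the finger pads. Its x axis lies along the bar (-x end carries the pointer).
- reset_button (a joint): Travel of the yellow spring button of the overheat cut-out, m: 0 out, 0.005 fully in (about 1.1 N to start, 4 N fully in). It moves along the warmer's +x and springs back. Pressed in by 0.0035 or more it resets.
- reset_face (a point): Middle of the outer face of that button (14 mm across), 46 mm above the bench. The face lies 7 mm deep in a square recess 18 mm wide inside a black collar on the front of the control box; too narrow for fingers.
- notch_1 (a point): Where the middle of a rod's axis is when it lies properly in notch 1 of the rests (1 counted from the control box), 66 mm above the bench; axes as the warmer's.
- notch_2 (a point): Where the middle of a rod's axis is when it lies properly in notch 2 of the rests (2 counted from the control box), 66 mm above the bench; axes as the warmer's.
- notch_3 (a point): Where the middle of a rod's axis is when it lies properly in notch 3 of the rests (3 counted from the control box), 66 mm above the bench; axes as the warmer's.
- notch_4 (a point): Where the middle of a rod's axis is when it lies properly in notch 4 of the rests (4 counted from the control box), 66 mm above the bench; axes as the warmer's.
- rod_red: Red glass rod, 10 mm thick, 160 mm long, 35 g, round; may be absent. Origin on its axis at mid-length; x along the rod towards its melted bulb. The bulb (15 mm across) is at +72 mm, the cold end with a white paper sleeve at -80 mm.
- rod_green: Green glass rod, 10 mm thick, 160 mm long, 35 g, round; may be absent. Origin on its axis at mid-length; x along the rod towards its melted bulb. The bulb (15 mm across) is at +72 mm, the cold end with a white paper sleeve at -80 mm.
- rod_blue: Blue glass rod, 10 mm thick, 160 mm long, 35 g, round; may be absent. Origin on its axis at mid-length; x along the rod towards its melted bulb. The bulb (15 mm across) is at +72 mm, the cold end with a white paper sleeve at -80 mm.
- rod_amber: Amber glass rod, 10 mm thick, 160 mm long, 35 g, round; may be absent. Origin on its axis at mid-length; x along the rod towards its melted bulb. The bulb (15 mm across) is at +72 mm, the cold end with a white paper sleeve at -80 mm.
- rod_red_bulb (a point): Centre of the bulb of the red rod.
- rod_green_bulb (a point): Centre of the bulb of the green rod.
- rod_blue_bulb (a point): Centre of the bulb of the blue rod.
- rod_amber_bulb (a point): Centre of the bulb of the amber rod.
- pick: Tungsten pick, 80 g: square brass handle 14 x 14 mm and 90 mm long (x -55..35), then a thin dark shaft 5 mm thick to the tip at x = +103. Origin on its axis (7 mm above what the handle lies on; the handle's middle is at x = -10); x points to the tip; the balance point is about x = -4.
- pick_tip (a point): The tip of the pick, on its axis.
- tool_tray: Shallow steel tool tray fixed to the bench, 220 x 100 mm, 14 mm high, walls and floor 3 mm. Origin under its middle on the bench; x along its length, pointing away from the robot; z up.
- steel_cup: Bystander: steel cup, 72 mm across the rim, 85 mm high; origin at the middle of its underside.
- marver: Bystander: brass cylinder 42 mm thick, 112 mm high, on an 80 mm square steel foot; origin under its middle.
- frit_jar: Bystander: closed jar, 60 mm across, 85 mm high; origin under its middle.
Not all that is in view belongs to the job. Of the things that look like the rod_amber, the smaller one is meant.

How it is judged:
On the way, in this order (a step that is already met when the one before it is completed fails the run):
1. every glass rod present lies in its notches, bulb to the back over the heating strip (angle between the x axis of each of rod_red, rod_green, rod_blue, rod_amber and the x axis of warmer, either way round below 0.1 rad and x of rod_red_bulb in the frame of warmer between 0.05 and 0.1 m and z of rod_red in the frame of warmer between 0.06 and 0.0695 m and z of rod_red_bulb in the frame of warmer between 0.06 and 0.072 m and y of rod_red in the frame of warmer between -0.08 and 0.08 m and x of rod_green_bulb in the frame of warmer between 0.05 and 0.1 m and z of rod_green in the frame of warmer between 0.06 and 0.0695 m and z of rod_green_bulb in the frame of warmer between 0.06 and 0.072 m and y of rod_green in the frame of warmer between -0.08 and 0.08 m and x of rod_blue_bulb in the frame of warmer between 0.05 and 0.1 m and z of rod_blue in the frame of warmer between 0.06 and 0.0695 m and z of rod_blue_bulb in the frame of warmer between 0.06 and 0.072 m and y of rod_blue in the frame of warmer between -0.08 and 0.08 m and x of rod_amber_bulb in the frame of warmer between 0.05 and 0.1 m and z of rod_amber in the frame of warmer between 0.06 and 0.0695 m and z of rod_amber_bulb in the frame of warmer between 0.06 and 0.072 m and y of rod_amber in the frame of warmer between -0.08 and 0.08 m), for 0.3 s.
2. the cut-out button is pushed in with the pick (value of joint reset_button above 0.0035 m and contact force between pick and reset_button above 0.5 N), for 0.1 s.
3. the dial points to the red mark (value of joint heat_dial between 2.28 and 2.52 rad), for 0.3 s.
At the end, for the whole second after the job is handed in: Every rod present rests in a notch of both rests (axis 60-69.5 mm high, within 0.1 rad of the warmer's x), bulb centre at warmer x 50-100 mm; dial at 2.40 +-0.12 rad; pick flat on the tray floor, within 0.35 rad of its length, tip at tray x 50-110 mm, handle within 42 mm of its centre line (all of step 1 and all of step 3 and linear speed of each of rod_red, rod_green, rod_blue, rod_amber, pick below 0.02 m/s and z of pick_tip in the frame of tool_tray below 0.02 m and z of pick in the frame of tool_tray below 0.016 m and angle between the x axis of pick and the x axis of tool_tray, either way round below 0.35 rad and x of pick_tip in the frame of tool_tray between 0.05 and 0.11 m and y of pick in the frame of tool_tray between -0.042 and 0.042 m); the robot touches nothing.
It fails at once if a bystander is pushed more than 30 mm or tipped over (distance of any of steel_cup, marver, frit_jar from where it was at the start of the episode above 0.03 m or angle between any of steel_cup, marver, frit_jar's own z axis and vertical above 0.5 rad).
Of rod_red, rod_green, rod_blue, rod_amber only 3 to 4 are there at a start; the rules pass over those that are not, and their reading is None.
At some moment in a run one of rod_red, rod_green, rod_blue, rod_amber, pick may be knocked a few centimetres aside while the robot is not near it.
Once in a run the grip may slacken for a moment while it holds something.
It also fails if it takes over 210 s, if anything falls off the work surface, if the arm or the gripper's body presses on something with over 40 N, if the wrist force passes 120 N, or if a joint passes its speed limit or range.

## Working session

There is one attempt and no reset: what is moved stays moved. The work goes in short steps, Python scripts to look and compute and a shell command to move; the robot and the scene stay as the last step left them, time stands still between calls to the robot, and variables do not carry over. Pictures are saved under pics/ and viewed, and the job is handed in when it is done.

```bash
ls; mkdir -p pics
cat > h.py <<'E'
import numpy as np, cv2
from rig import telemetry, optics
def grab(n,save=None):
    d=optics.get_image(n)
    if save: cv2.imwrite('pics/'+save,d['img'])
    return d
def K(d):
    f=210/np.tan(np.radians(d['fovy'])/2); return f,d['cx'],d['cy']
def ray(d,u,v,z):
    f,cx,cy=K(d);T=np.array(d['world_from_camera'])
    r=T[:3,:3]@np.array([(u-cx)/f,(v-cy)/f,1]);o=T[:3,3]
    return o+r*(z-o[2])/r[2]
def pt(d,u,v):
    f,cx,cy=K(d);T=np.array(d['world_from_camera']);z=d['depth'][int(v),int(u)]
    return T[:3,:3]@(np.array([(u-cx)/f,(v-cy)/f,1])*z)+T[:3,3]
def cloud(d):
    f,cx,cy=K(d);T=np.array(d['world_from_camera']);v,u=np.mgrid[:420,:560];z=d['depth']
    P=np.stack([(u-cx)/f*z,(v-cy)/f*z,z],-1)
    return P@T[:3,:3].T+T[:3,3]
def proj(d,p):
    f,cx,cy=K(d);T=np.array(d['world_from_camera'])
    c=T[:3,:3].T@(np.array(p)-T[:3,3]);return cx+f*c[0]/c[2],cy+f*c[1]/c[2]
E
python3 - <<'E'
from h import *
for n in ['scene','top','wrist']:
    d=grab(n,n+'0.png'); print(n,d['fovy'],d['cx'],d['cy'],np.round(d['world_from_camera'],3).tolist())
print(telemetry.get_state())
E
```

```text
pics
scene 45.82792789089939 278.8949527605427 216.02975489907345 [[0.89, 0.262, -0.373, 1.179], [0.456, -0.491, 0.742, -1.302], [0.011, -0.831, -0.557, 0.933], [0.0, 0.0, 0.0, 1.0]]
top 51.065639188754126 283.88000136767124 209.1484611962297 [[0.026, -0.997, 0.072, 0.519], [-1.0, -0.025, 0.009, -0.184], [-0.007, -0.073, -0.997, 1.322], [0.0, 0.0, 0.0, 1.0]]
wrist 66.53077332430638 279.156856479383 207.24767383995544 [[0.397, -0.883, -0.251, 0.292], [-0.918, -0.382, -0.107, -0.499], [-0.002, 0.273, -0.962, 0.372], [0.0, 0.0, 0.0, 1.0]]
{'clock': 0.15, 'qpos': array([-1.28299579e+00,  2.76464481e-01,  1.50584069e+00,  5.33578898e-05,
        1.36072672e+00, -1.21016568e-01]), 'qd': array([-2.43231578e-04,  1.42782466e-04, -4.50222505e-03, -7.17098329e-04,
        1.23563176e-03, -8.15509355e-06]), 'effort': array([ 5.51340800e-04, -4.17145586e+01, -2.46031845e+01, -1.38314608e-04,
        7.49232131e-03,  2.05151957e-05]), 'position': array([ 0.22846605, -0.52722757,  0.23063068]), 'ee_rot': array([-7.19290088e-04,  9.79182092e-01,  2.02982540e-01, -3.39430475e-05]), 'contact_force': array([-0.95884715, -0.30469704, -0.70582154]), 'moment': array([-0.01194987, -0.00368954, -0.04592771]), 'width': 0.0849991260277749}
```

View pics/top0.png

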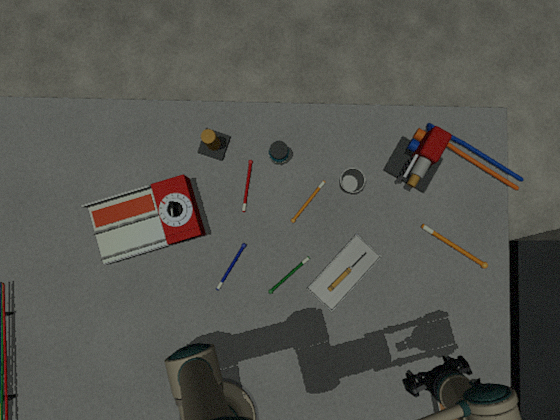

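View pics/scene0.png

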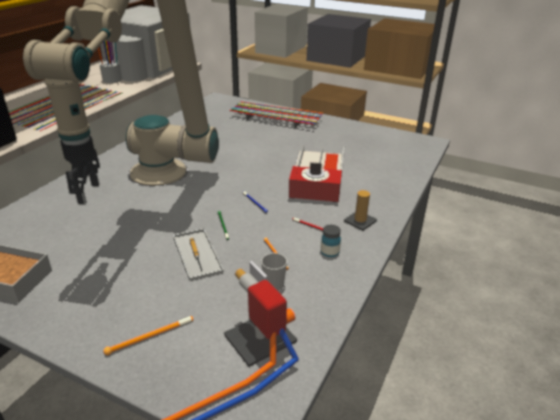

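View pics/wrist0.png

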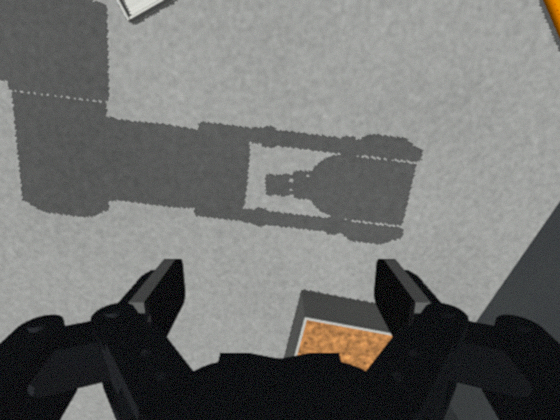

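The top view shows the four rods: red (248,185), blue (231,267), green (288,275) and the small amber (308,201). The big amber decoy is at (455,247), the pick lies in the tray at (345,272), and the warmer with its dial is at (150,215).

Run:
```python
from h import *
d=grab('top'); img=d['img']
cv2.imwrite('pics/topzoom1.png',cv2.resize(img[150:320,70:270],None,fx=4,fy=3.5,interpolation=cv2.INTER_CUBIC))
cv2.imwrite('pics/topzoom2.png',cv2.resize(img[170:320,230:390],None,fx=4.5,fy=4,interpolation=cv2.INTER_CUBIC))
hsv=cv2.cvtColor(img,cv2.COLOR_BGR2HSV)
def m(lo,hi): return cv2.inRange(hsv,np.array(lo),np.array(hi))
R={'red':m((0,120,60),(6,255,255))|m((172,120,60),(180,255,255)),'green':m((45,100,40),(85,255,255)),'blue':m((105,120,40),(130,255,255)),'amber':m((8,110,60),(25,255,255))}
for k,mm in R.items():
    for c in cv2.findContours(mm,cv2.RETR_EXTERNAL,cv2.CHAIN_APPROX_NONE)[0]:
        a=cv2.contourArea(c)
        if a<25: continue
        (u,v),(w,h),ang=cv2.minAreaRect(c)
        print(k,a,(round(u),round(v)),(round(w,1),round(h,1)),round(ang), np.round(ray(d,u,v,0.005),3))
print('w',[np.round(pt(d,*p),3).tolist() for p in [(205,235),(188,178),(105,262),(84,206)]])
```

```text
red 204.0 (4, 351) (136.1, 2.9) 88 [0.174 0.641 0.005]
red 564.5 (180, 226) (28.3, 35.2) 73 [0.557 0.137 0.005]
red 636.0 (123, 210) (16.1, 61.0) 73 [0.599 0.312 0.005]
red 582.5 (171, 192) (28.1, 35.1) 74 [0.658 0.171 0.005]
red 82.5 (248, 181) (3.3, 42.6) 8 [ 0.697 -0.061  0.005]
red 592.5 (435, 144) (20.3, 32.1) 29 [ 0.825 -0.626  0.005]
green 108.5 (2, 352) (2.9, 134.0) 1 [0.171 0.648 0.005]
green 80.5 (285, 277) (3.6, 43.9) 47 [ 0.412 -0.182  0.005]
blue 89.5 (233, 262) (3.6, 44.4) 30 [ 0.451 -0.026  0.005]
blue 81.5 (413, 145) (8.7, 11.3) 31 [ 0.819 -0.559  0.005]
blue 286.5 (487, 158) (83.2, 5.0) 31 [ 0.785 -0.781  0.005]
blue 26.5 (430, 126) (7.0, 6.0) 90 [ 0.878 -0.61   0.005]
amber 100.0 (339, 279) (4.2, 29.0) 45 [ 0.412 -0.342  0.005]
amber 243.5 (459, 250) (64.5, 6.3) 31 [ 0.507 -0.697  0.005]
amber 109.0 (305, 205) (3.7, 43.6) 39 [ 0.63  -0.236  0.005]
amber 80.5 (414, 180) (8.4, 11.5) 31 [ 0.714 -0.561  0.005]
amber 310.0 (482, 166) (83.8, 5.1) 32 [ 0.759 -0.767  0.005]
amber 151.5 (208, 136) (13.4, 14.1) 45 [0.833 0.065 0.005]
amber 87.0 (419, 134) (9.1, 11.8) 32 [ 0.852 -0.578  0.005]
w [[0.531, 0.062, 0.005], [0.699, 0.116, 0.025], [0.445, 0.338, 0.053], [0.604, 0.395, 0.081]]
```

View pics/topzoom1.png

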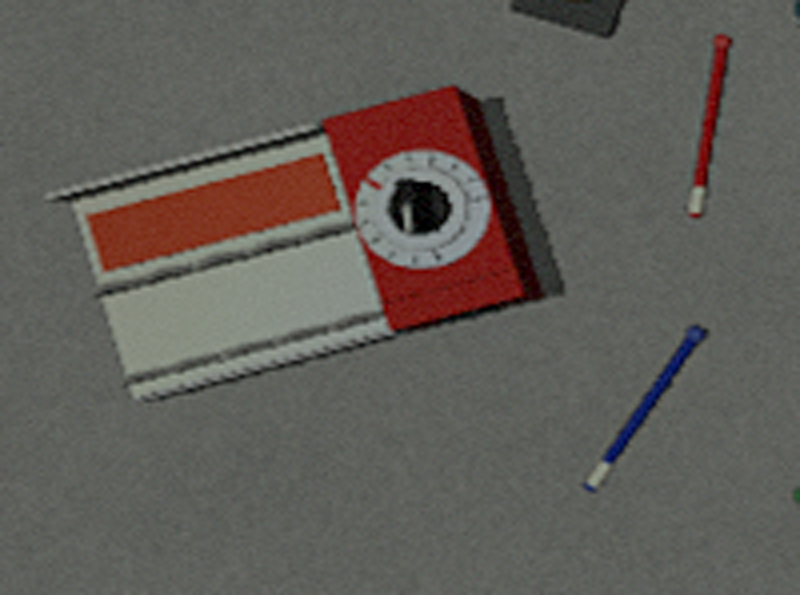

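View pics/topzoom2.png

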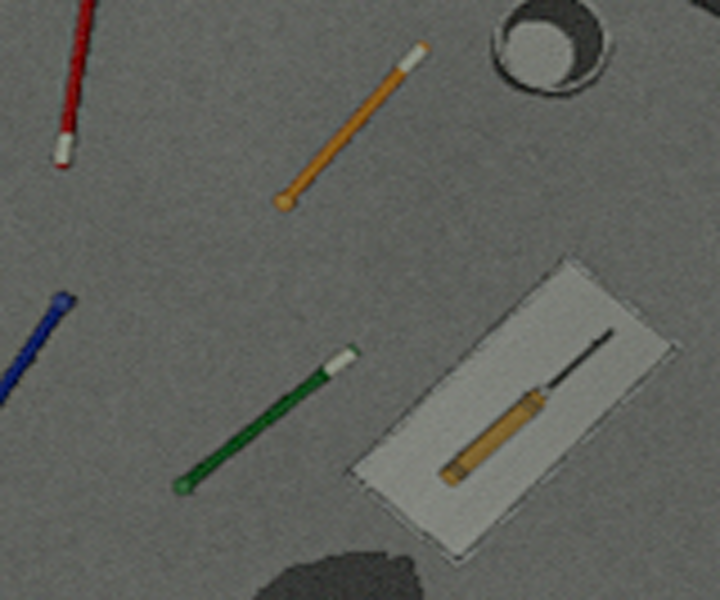

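```bash
for i in 1 2 3 4 ; do python3 -m creep '{"slide":[[0.12,0.33,0.2],[0.24,0.67,0.3],[0.36,1,0.2],[0.36,1,0.2]],"twist":[[0,0,0],[0,0,0],[0,0,-0.004],[0,0,-0.004]],"fingers":[1,1,1,1]}'; done; python3 -m creep '{"slide":[[0.12,0.33,0],[0.24,0.67,0],[0.36,1,0],[0.36,1,0],[0.36,1,0],[0.36,1,0]],"twist":[[0,0,0],[0,0,0],[0,0,0],[0,0,0],[0,0,0],[0,0,0]],"fingers":[1,1,1,1,1,1]}'
python3 - <<'E'
from h import *
d=grab('wrist','w1.png')
E
```

```text
clock: 0.6
position: [0.2831, -0.3734, 0.2614]
ee_rot: [-0.001, 0.981, 0.192, 0.0]
contact_force: [-0.0, -0.4, -0.3]
width: 0.0857
clock: 1.0
position: [0.337, -0.2242, 0.2914]
ee_rot: [-0.0, 0.984, 0.18, 0.001]
contact_force: [-0.2, 0.1, 0.0]
width: 0.0853
clock: 1.4
position: [0.3913, -0.0743, 0.3214]
ee_rot: [-0.001, 0.986, 0.168, 0.001]
contact_force: [0.9, 0.2, 0.3]
width: 0.0856
clock: 1.8
position: [0.4457, 0.0759, 0.3511]
ee_rot: [-0.001, 0.988, 0.155, 0.001]
contact_force: [0.2, -0.5, -1.0]
width: 0.0856
clock: 2.4
position: [0.4983, 0.2214, 0.3509]
ee_rot: [0.001, 0.988, 0.153, -0.001]
contact_force: [-0.3, -0.6, -0.3]
width: 0.0852
```

View pics/w1.png

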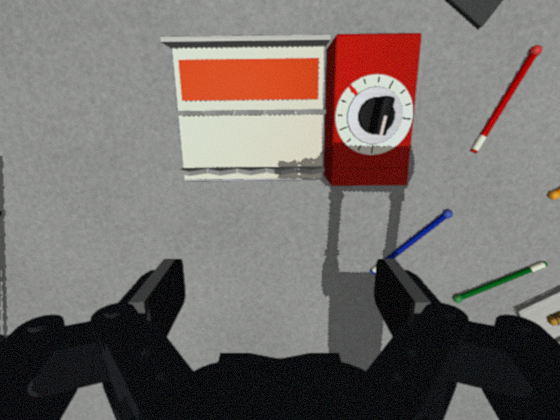

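```bash
cat >> h.py <<'E'
def masks(img):
    hsv=cv2.cvtColor(img,cv2.COLOR_BGR2HSV)
    def m(lo,hi): return cv2.inRange(hsv,np.array(lo),np.array(hi))
    return {'red':m((0,150,60),(4,255,255))|m((174,150,60),(180,255,255)),'strip':m((5,150,60),(12,255,255)),'green':m((45,100,40),(85,255,255)),'blue':m((105,120,40),(130,255,255)),'amber':m((13,110,60),(25,255,255))}
def go(p,yaw=None):
    s=telemetry.get_state();q=s['ee_rot'];P=s['position']
    y=2*np.arctan2(q[2],q[1]); y=(y+np.pi)%(2*np.pi)-np.pi
    print('slide',np.round((np.array(p)-P)/.15,3), 'twistz', None if yaw is None else round(((yaw-y+np.pi)%(2*np.pi)-np.pi)/(2*np.pi),4),'yawnow',round(y,3))
E
python3 - <<'E'
from h import *
d=grab('wrist'); C=cloud(d)
M=masks(d['img'])
def big(m):
    return max(cv2.findContours(m,cv2.RETR_EXTERNAL,cv2.CHAIN_APPROX_NONE)[0],key=cv2.contourArea)
def rect(m,z):
    c=big(m)
    pts=np.array([ray(d,u,v,z)[:2] for u,v in c[:,0]],np.float32)*1000
    return cv2.minAreaRect(pts)
print('strip',rect(M['strip'],0.0465)); 
mk=M['red'].copy(); mk[(C[...,2]<.075)|(C[...,2]>.095)]=0
print('box',rect(mk,0.084))
for (u,v) in [(250,80),(250,140),(400,60)]: print(np.round(C[v,u],3))
for k in ['red','green','blue']:
    m=M[k].copy(); m[C[...,2]>.04]=0
    (u,v),wh,a=cv2.minAreaRect(big(m)); print(k,np.round(ray(d,u,v,.006),3),np.round(C[int(v),int(u)],3))
E
```

```text
strip ((595.7733154296875, 293.871337890625), (48.737701416015625, 178.13671875), 18.244657516479492)
box ((601.2625732421875, 134.35885620117188), (177.06796264648438, 98.8697509765625), 18.39531135559082)
[0.596 0.292 0.046]
[0.522 0.271 0.046]
[0.668 0.126 0.083]
red [ 0.699 -0.061  0.006] [ 0.698 -0.059  0.008]
green [ 0.413 -0.184  0.006] [ 0.413 -0.182  0.007]
blue [ 0.457 -0.028  0.006] [ 0.458 -0.027  0.006]
```

```bash
cat >> h.py <<'E'
def rod(d,k,approx):
    C=cloud(d);m=masks(d['img'])[k].copy();m[C[...,2]>.04]=0
    best=None
    for c in cv2.findContours(m,cv2.RETR_EXTERNAL,cv2.CHAIN_APPROX_NONE)[0]:
        if cv2.contourArea(c)<30: continue
        p=np.array([ray(d,u,v,.006)[:2] for u,v in c[:,0]])*1000
        r=cv2.minAreaRect(p.astype(np.float32))
        if max(r[1])>170 or max(r[1])<40 or min(r[1])>25: continue
        vx,vy,x0,y0=cv2.fitLine(p.astype(np.float32),cv2.DIST_HUBER,0,.01,.01).ravel()
        a=np.arctan2(vy,vx)
        if np.cos(a-approx)<0: a+=np.pi
        u=np.array([np.cos(a),np.sin(a)]); t=(p-[x0,y0])@u
        mid=np.array([x0,y0])+u*(t.max()-79.5)
        a=(a+np.pi)%(2*np.pi)-np.pi
        print(k,'mid',np.round(mid,1),'yaw',round(a,3),'len',round(np.ptp(t),1),'w',round(min(r[1]),1),'px',c[:,0].mean(0).round())
        best=(mid/1000,a)
    return best
AP={'red':-.145,'blue':-.52,'green':2.3,'amber':2.48}
E
python3 - <<'E'
from h import *
for n in ['wrist','top']:
    d=grab(n)
    for k in AP: rod(d,k,AP[k])
go([.457-.02,-.03,.12],-.52)
E
```

```text
red mid [597.1 179.7] yaw 0.321 len 136.6 w 4.6 px [327.  97.]
red mid [682.6 -59.9] yaw -0.146 len 131.9 w 14.1 px [510.  90.]
blue mid [439.6 -19.4] yaw -0.556 len 124.3 w 14.3 px [419. 234.]
green mid [ 420.2 -194.2] yaw 2.322 len 132.0 w 15.0 px [492. 284.]
red mid [182.6 639.9] yaw 0.108 len 128.1 w 6.8 px [  4. 343.]
red mid [682.2 -58.8] yaw -0.09 len 129.2 w 9.8 px [248. 181.]
blue mid [440.3 -17.6] yaw -0.501 len 131.3 w 10.8 px [233. 263.]
green mid [ 421.3 -193. ] yaw 2.317 len 130.0 w 10.5 px [285. 278.]
amber mid [ 436.6 -368.5] yaw 2.352 len 86.2 w 12.5 px [339. 279.]
amber mid [ 640.2 -245.2] yaw 2.496 len 131.4 w 11.2 px [305. 204.]
slide [-0.409 -1.673 -1.545] twistz -0.1315 yawnow 0.306
```

```bash
python3 -m creep '{"slide":[[-0.1,-0.3,-0.2],[-0.15,-0.6,-0.4],[-0.19,-0.8,-0.6],[-0.19,-0.8,-0.8],[-0.19,-0.8,-0.8],[-0.19,-0.8,-0.8]],"twist":[[0,0,-0.024],[0,0,-0.048],[0,0,-0.07],[0,0,-0.09],[0,0,-0.11],[0,0,-0.133]],"fingers":[1,1,0.6,0.2,-0.2,-0.2]}'
python3 -m creep '{"slide":[[-0.1,-0.3,-0.2],[-0.19,-0.6,-0.4],[-0.19,-0.8,-0.6],[-0.19,-0.8,-0.6],[-0.19,-0.8,-0.6],[-0.19,-0.8,-0.6]],"twist":[[0,0,0],[0,0,0],[0,0,0],[0,0,0],[0,0,0],[0,0,0]],"fingers":[-0.2,-0.2,-0.2,-0.2,-0.2,-0.2]}'
python3 - <<'E'
from h import *
d=grab('wrist','w2.png')
r=rod(d,'blue',-.5)
go([*r[0],.05],r[1])
E
```

```text
clock: 3.2
position: [0.4689, 0.1008, 0.2305]
ee_rot: [0.0, 0.964, -0.265, -0.001]
contact_force: [0.3, 0.5, 1.2]
width: 0.0345
clock: 3.8
position: [0.4425, -0.0175, 0.1425]
ee_rot: [-0.0, 0.965, -0.261, 0.001]
contact_force: [-0.5, 0.1, 1.4]
width: 0.0343
blue mid [439.8 -20.8] yaw -0.512 len 133.4 w 12.5 px [284. 178.]
slide [-0.019 -0.024 -0.618] twistz 0.0024 yawnow -0.527
```

View pics/w2.png

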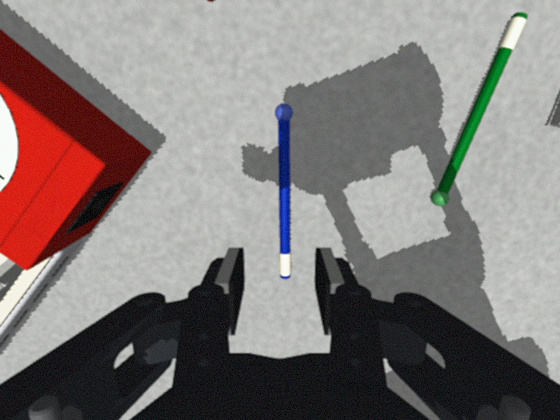

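```bash
python3 -m creep '{"slide":[[-0.02,-0.022,-0.33],[-0.02,-0.022,-0.66],[-0.02,-0.022,-0.8],[-0.02,-0.022,-0.9],[-0.02,-0.022,-0.92],[-0.02,-0.022,-0.92],[-0.02,-0.022,-0.92],[-0.02,-0.022,-0.92],[-0.02,-0.022,-0.92],[-0.02,-0.022,-0.92]],"twist":[[0,0,0],[0,0,0.002],[0,0,0.002],[0,0,0.002],[0,0,0.002],[0,0,0.002],[0,0,0.002],[0,0,0.002],[0,0,0.002],[0,0,0.002]],"fingers":[-0.2,-0.2,-0.2,-0.2,-0.2,-0.2,-1,-1,-1,-1]}' 35
python3 -m creep '{"slide":[[0,0,0.2],[0,0,0.4],[0,0,0.7],[0,0,0.9],[0,0,0.9]],"twist":[[0,0,0],[0,0,0],[0,0,0],[0,0,0],[0,0,0]],"fingers":[-1,-1,-1,-1,-1]}'
python3 - <<'E'
from h import *
d=grab('wrist','w3.png')
go([.5057,.3282,.12],.3185)
E
```

```text
clock: 4.85
position: [0.4398, -0.021, 0.0044]
ee_rot: [-0.0, 0.967, -0.255, 0.001]
contact_force: [-0.1, 1.9, 6.1]
width: 0.0082
clock: 5.35
position: [0.4416, -0.0217, 0.1426]
ee_rot: [-0.0, 0.967, -0.255, 0.005]
contact_force: [0.2, 0.6, -0.5]
width: 0.0081
slide [ 0.439  2.33  -0.136] twistz 0.1326 yawnow -0.515
```

View pics/w3.png

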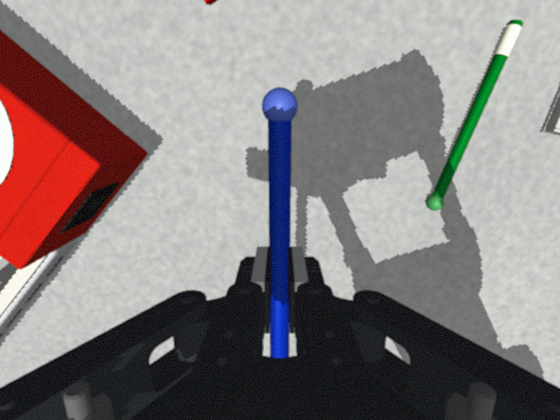

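```bash
python3 -m creep '{"slide":[[0,0.1,0.2],[0.05,0.4,0.35],[0.1,0.7,0.35],[0.15,0.9,0.35],[0.15,0.9,0.35],[0.15,0.9,0.35],[0.15,0.9,0.35]],"twist":[[0,0,0.02],[0,0,0.04],[0,0,0.06],[0,0,0.08],[0,0,0.1],[0,0,0.12],[0,0,0.1326]],"fingers":[-1,-1,-1,-1,-1,-1,-1]}'
python3 -m creep '{"slide":[[0.05,0.3,0],[0.1,0.6,0],[0.15,0.9,0],[0.15,0.9,0]],"twist":[[0,0,0],[0,0,0],[0,0,0],[0,0,0]],"fingers":[-1,-1,-1,-1]}'
python3 -m creep '{"slide":[[0.05,0.3,0],[0.14,0.53,-0.1],[0.14,0.53,-0.2],[0.14,0.53,-0.2]],"twist":[[0,0,0],[0,0,0],[0,0,0],[0,0,0]],"fingers":[-1,-1,-1,-1]}'
python3 - <<'E'
from h import *
d=grab('wrist','w4.png')
go([.5057,.3282,.067],.3185)
E
```

```text
clock: 6.1
position: [0.4597, 0.1143, 0.1888]
ee_rot: [0.0, 0.987, 0.161, -0.002]
contact_force: [-0.4, -0.0, -0.7]
width: 0.008
clock: 6.5
position: [0.4835, 0.2535, 0.1886]
ee_rot: [-0.001, 0.987, 0.161, -0.001]
contact_force: [-0.7, -1.6, -0.1]
width: 0.008
clock: 6.9
position: [0.5021, 0.3273, 0.1566]
ee_rot: [0.002, 0.987, 0.159, -0.004]
contact_force: [-0.3, -0.2, -1.0]
width: 0.0077
slide [ 0.02   0.007 -0.607] twistz -0.0 yawnow 0.319
```

View pics/w4.png

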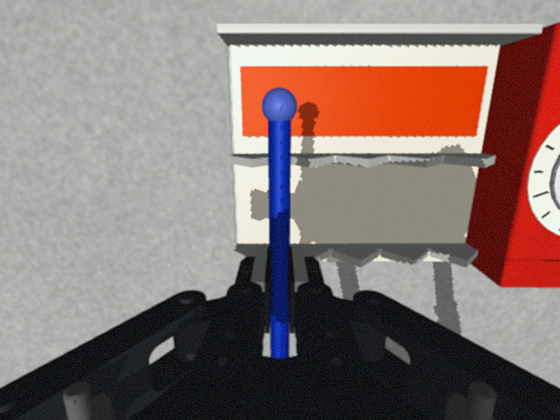

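```bash
python3 -m creep '{"slide":[[0.02,0.007,-0.25],[0.02,0.007,-0.45],[0.02,0.007,-0.55],[0.02,0.007,-0.6],[0.02,0.007,-0.61],[0.02,0.007,-0.61],[0.02,0.007,-0.61],[0.02,0.007,-0.61],[0.02,0.007,-0.61],[0.02,0.007,-0.61],[0.02,0.007,-0.5],[0.02,0.007,-0.2],[0.02,0.007,0.15],[0.02,0.007,0.15]],"twist":[[0,0,0],[0,0,0],[0,0,0],[0,0,0],[0,0,0],[0,0,0],[0,0,0],[0,0,0],[0,0,0],[0,0,0],[0,0,0],[0,0,0],[0,0,0],[0,0,0]],"fingers":[-1,-1,-1,-1,-1,-1,-0.4,-0.4,-0.4,-0.4,-0.4,-0.4,-0.4,-0.4]}'
python3 - <<'E'
from h import *
d=grab('wrist','w5.png')
d=grab('top')
for k in AP: rod(d,k,AP[k])
go([.421,-.193,.15],2.32)
E
```

```text
clock: 8.35
position: [0.5115, 0.3317, 0.1908]
ee_rot: [-0.002, 0.987, 0.159, 0.007]
contact_force: [0.7, -0.5, -0.2]
width: 0.0256
red mid [682.  -58.1] yaw -0.101 len 128.9 w 9.8 px [248. 181.]
green mid [ 421.3 -193. ] yaw 2.317 len 130.0 w 10.5 px [285. 278.]
amber mid [ 436.9 -368.2] yaw 2.356 len 86.1 w 12.5 px [339. 279.]
amber mid [ 640.2 -245.1] yaw 2.497 len 131.4 w 11.2 px [305. 205.]
slide [-0.583 -3.488 -0.236] twistz 0.3186 yawnow 0.318
```

View pics/w5.png

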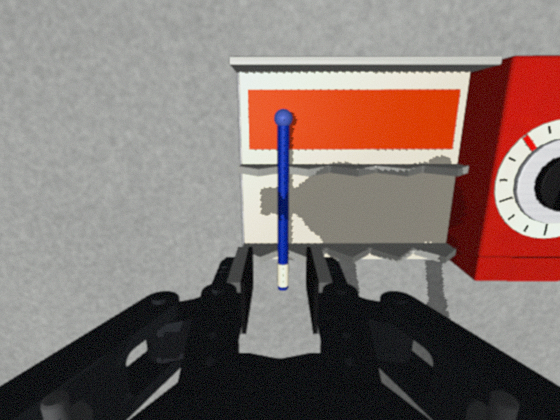

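Blue lies in notch 4, bulb on the strip at (283,118). Next is red.

```bash
python3 -m creep '{"slide":[[0.13,-0.3,0],[0.26,-0.6,0],[0.4,-0.9,0],[0.4,-0.9,0]],"twist":[[0,0,-0.02],[0,0,-0.04],[0,0,-0.06],[0,0,-0.073]],"fingers":[-0.2,-0.2,-0.2,-0.2]}'
python3 -m creep '{"slide":[[0.13,-0.3,0],[0.26,-0.6,0],[0.4,-0.9,0],[0.4,-0.9,0]],"twist":[[0,0,0],[0,0,0],[0,0,0],[0,0,0]],"fingers":[-0.2,-0.2,-0.2,-0.2]}'
python3 -m creep '{"slide":[[0.13,-0.3,0],[0.26,-0.6,-0.2],[0.34,-0.8,-0.3],[0.34,-0.8,-0.3],[0.34,-0.8,-0.3]],"twist":[[0,0,0],[0,0,0],[0,0,0],[0,0,0],[0,0,0]],"fingers":[-0.2,-0.2,-0.2,-0.2,-0.2]}'
python3 - <<'E'
from h import *
d=grab('wrist','w6.png')
r=rod(d,'red',-.14)
go([*r[0],.0035],r[1])
E
```

```text
clock: 8.85
position: [0.5691, 0.1887, 0.1811]
ee_rot: [0.002, 0.997, -0.075, -0.001]
contact_force: [0.0, 1.7, 0.1]
width: 0.0344
clock: 9.25
position: [0.6292, 0.0535, 0.1808]
ee_rot: [0.002, 0.997, -0.073, -0.001]
contact_force: [-0.1, 0.6, 0.4]
width: 0.0339
clock: 9.75
position: [0.6771, -0.0603, 0.1356]
ee_rot: [-0.001, 0.997, -0.071, -0.003]
contact_force: [-0.4, 1.0, 0.3]
width: 0.0342
red mid [682.3 -61. ] yaw -0.106 len 133.3 w 12.9 px [279. 172.]
slide [ 0.032 -0.01  -0.889] twistz 0.0056 yawnow -0.141
```

View pics/w6.png

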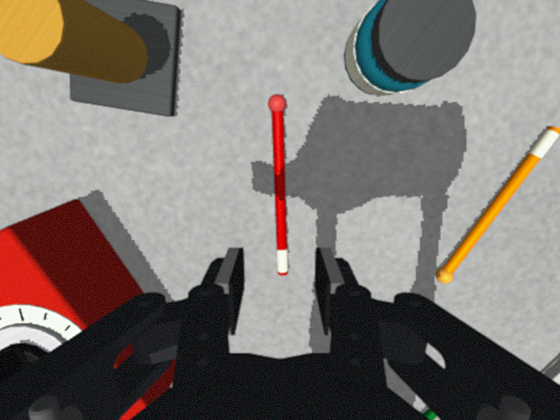

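```bash
python3 -m creep '{"slide":[[0.032,-0.01,-0.3],[0.032,-0.01,-0.6],[0.032,-0.01,-0.8],[0.032,-0.01,-0.87],[0.032,-0.01,-0.88],[0.032,-0.01,-0.88],[0.032,-0.01,-0.88],[0.032,-0.01,-0.88],[0.032,-0.01,-0.88],[0.032,-0.01,-0.88]],"twist":[[0,0,0],[0,0,0.005],[0,0,0.005],[0,0,0.005],[0,0,0.005],[0,0,0.005],[0,0,0.005],[0,0,0.005],[0,0,0.005],[0,0,0.005]],"fingers":[-0.2,-0.2,-0.2,-0.2,-0.2,-0.2,-1,-1,-1,-1]}' 35
python3 -m creep '{"slide":[[0,0,0.2],[0,0,0.5],[0,0,0.8],[0,0,1],[0,0,1]],"twist":[[0,0,0],[0,0,0],[0,0,0],[0,0,0],[0,0,0]],"fingers":[-1,-1,-1,-1,-1]}'
python3 - <<'E'
from h import *
d=grab('wrist','w7.png')
go([.5182,.2902,.19],.3185)
E
```

```text
clock: 10.8
position: [0.6848, -0.062, 0.0084]
ee_rot: [0.0, 0.999, -0.055, 0.002]
contact_force: [0.1, 1.1, 6.3]
width: 0.0052
clock: 11.3
position: [0.6866, -0.0626, 0.1628]
ee_rot: [0.001, 0.998, -0.055, 0.006]
contact_force: [0.7, -0.3, 0.2]
width: 0.0052
slide [-1.111  2.35   0.203] twistz 0.0681 yawnow -0.109
```

View pics/w7.png

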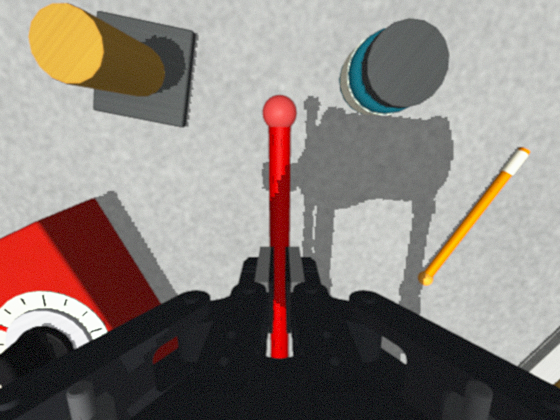

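Red is only pinched by its upper edge (width 5 mm), so I'll set it back down and regrasp lower.

```bash
python3 -m creep '{"slide":[[0,0,-0.3],[0,0,-0.6],[0,0,-0.9],[0,0,-1],[0,0,-1],[0,0,-1],[0,0,-1],[0,0,-1]],"twist":[[0,0,0],[0,0,0],[0,0,0],[0,0,0],[0,0,0],[0,0,0],[0,0,0],[0,0,0]],"fingers":[-1,-1,-1,-1,-1,-0.2,-0.2,-0.2]}'
python3 - <<'E'
from h import *
go([.685,-.062,.0],None); print(telemetry.get_state()['position'])
E
```

```text
clock: 12.15
position: [0.6823, -0.0618, 0.0055]
ee_rot: [-0.0, 0.999, -0.055, -0.001]
contact_force: [-0.4, 1.1, -0.1]
width: 0.0344
slide [ 0.018 -0.001 -0.037] twistz None yawnow -0.109
[ 0.68230719 -0.0617821   0.00550319]
```

```bash
python3 -m creep '{"slide":[[0,0,-0.03],[0,0,-0.035],[0,0,-0.035],[0,0,-0.035],[0,0,-0.035],[0,0,-0.035],[0,0,-0.035]],"twist":[[0,0,0],[0,0,0],[0,0,0],[0,0,0],[0,0,0],[0,0,0],[0,0,0]],"fingers":[-0.2,-0.2,-1,-1,-1,-1,-1]}' 35
python3 -m creep '{"slide":[[0,0,0.2],[0,0,0.5],[0,0,0.8],[0,0,1],[0,0,1]],"twist":[[0,0,0],[0,0,0],[0,0,0],[0,0,0],[0,0,0]],"fingers":[-1,-1,-1,-1,-1]}'
python3 - <<'E'
from h import *
d=grab('wrist','w8.png')
go([.5182,.2902,.19],.3185)
E
```

```text
clock: 12.85
position: [0.6833, -0.0619, 0.001]
ee_rot: [0.0, 0.999, -0.054, -0.0]
contact_force: [0.1, 0.8, 0.2]
width: 0.0082
clock: 13.35
position: [0.6867, -0.0625, 0.1574]
ee_rot: [0.001, 0.999, -0.054, 0.006]
contact_force: [0.0, -1.1, 0.3]
width: 0.008
slide [-1.112  2.349  0.238] twistz 0.068 yawnow -0.109
```

View pics/w8.png

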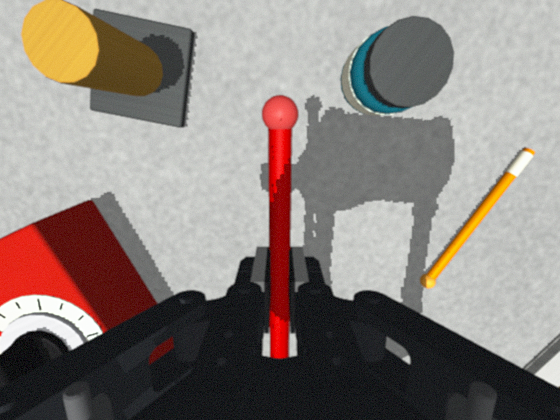

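```bash
python3 -m creep '{"slide":[[-0.05,0.1,0.24],[-0.17,0.35,0.24],[-0.28,0.6,0.24],[-0.37,0.785,0.24],[-0.37,0.785,0.24]],"twist":[[0,0,0.015],[0,0,0.035],[0,0,0.055],[0,0,0.068],[0,0,0.068]],"fingers":[-1,-1,-1,-1,-1]}'
python3 -m creep '{"slide":[[-0.12,0.25,0],[-0.25,0.5,0],[-0.37,0.785,0],[-0.37,0.785,0]],"twist":[[0,0,0],[0,0,0],[0,0,0],[0,0,0]],"fingers":[-1,-1,-1,-1]}'
python3 -m creep '{"slide":[[-0.12,0.25,0],[-0.25,0.5,0],[-0.37,0.785,-0.1],[-0.37,0.785,-0.2],[-0.37,0.785,-0.2],[-0.37,0.785,-0.2]],"twist":[[0,0,0],[0,0,0],[0,0,0],[0,0,0],[0,0,0],[0,0,0]],"fingers":[-1,-1,-1,-1,-1,-1]}'
python3 - <<'E'
from h import *
d=grab('wrist','w9.png')
go([.5182,.2902,.065],.3185)
E
```

```text
clock: 13.9
position: [0.6245, 0.0596, 0.1854]
ee_rot: [-0.001, 0.987, 0.161, -0.002]
contact_force: [-0.3, -0.9, -1.0]
width: 0.0085
clock: 14.3
position: [0.5692, 0.1777, 0.1856]
ee_rot: [-0.001, 0.987, 0.16, -0.002]
contact_force: [0.1, -0.4, -1.0]
width: 0.0077
clock: 14.9
position: [0.5172, 0.2903, 0.1561]
ee_rot: [0.001, 0.987, 0.158, -0.001]
contact_force: [-0.2, 0.8, 0.4]
width: 0.0082
slide [ 0.003 -0.001 -0.613] twistz 0.0003 yawnow 0.317
```

View pics/w9.png

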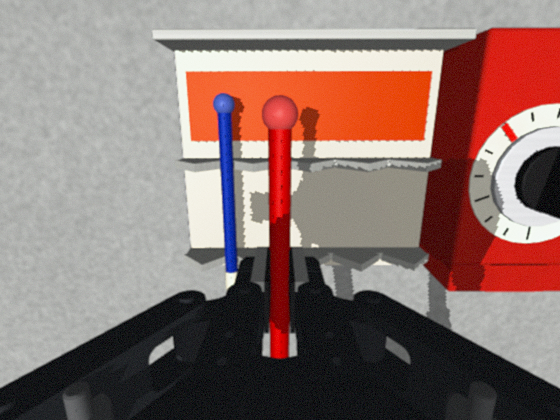

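```bash
python3 -m creep '{"slide":[[0,0,-0.25],[0,0,-0.45],[0,0,-0.55],[0,0,-0.6],[0,0,-0.61],[0,0,-0.61],[0,0,-0.61],[0,0,-0.61],[0,0,-0.61],[0,0,-0.61],[0,0,-0.5],[0,0,-0.2],[0,0,0.2],[0,0,0.2],[0,0,0.2]],"twist":[[0,0,0],[0,0,0],[0,0,0],[0,0,0],[0,0,0],[0,0,0],[0,0,0],[0,0,0],[0,0,0],[0,0,0],[0,0,0],[0,0,0],[0,0,0],[0,0,0],[0,0,0]],"fingers":[-1,-1,-1,-1,-1,-1,-0.5,-0.5,-0.5,-0.5,-0.5,-0.5,-0.5,-0.5,-0.5]}'
python3 - <<'E'
from h import *
d=grab('wrist','w10.png')
d=grab('top')
for k in AP: rod(d,k,AP[k])
go([.421,-.194,.19],2.32)
E
```

```text
clock: 16.45
position: [0.5182, 0.2921, 0.1899]
ee_rot: [-0.001, 0.987, 0.159, 0.003]
contact_force: [-0.8, 0.5, -0.0]
width: 0.0212
green mid [ 422.3 -192. ] yaw 2.331 len 130.0 w 10.5 px [285. 278.]
amber mid [ 439.3 -365.8] yaw 2.398 len 86.1 w 12.5 px [340. 279.]
amber mid [ 641.5 -243.4] yaw 2.528 len 131.4 w 11.2 px [305. 205.]
slide [-0.633 -3.234  0.026] twistz 0.3186 yawnow 0.318
```

View pics/w10.png

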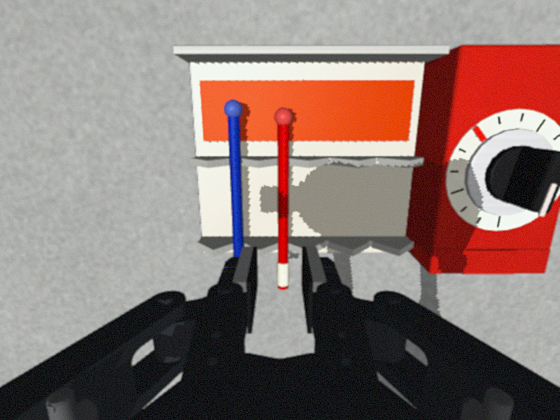

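```bash
for i in 1 2 3; do python3 -m creep '{"slide":[[-0.05,-0.25,0],[-0.1,-0.5,0],[-0.16,-0.81,0],[-0.16,-0.81,0]],"twist":[[0,0,0.022],[0,0,0.044],[0,0,0.066],[0,0,0.08]],"fingers":[-0.2,-0.2,-0.2,-0.2]}'; done; python3 -m creep '{"slide":[[-0.05,-0.25,0],[-0.1,-0.5,-0.2],[-0.16,-0.81,-0.35],[-0.16,-0.81,-0.35],[-0.16,-0.81,-0.35]],"twist":[[0,0,0.022],[0,0,0.044],[0,0,0.066],[0,0,0.079],[0,0,0.079]],"fingers":[-0.2,-0.2,-0.2,-0.2,-0.2]}'
python3 - <<'E'
from h import *
d=grab('wrist','w11.png')
r=rod(d,'green',2.3)
go([*r[0],.0005],r[1])
E
```

```text
clock: 16.95
position: [0.4896, 0.1649, 0.1845]
ee_rot: [0.001, 0.917, 0.399, -0.004]
contact_force: [1.1, 0.4, 0.1]
width: 0.0343
clock: 17.35
position: [0.4661, 0.0445, 0.1847]
ee_rot: [-0.001, 0.789, 0.615, -0.003]
contact_force: [-0.2, 0.9, -0.4]
width: 0.034
clock: 17.75
position: [0.4428, -0.0765, 0.1848]
ee_rot: [-0.002, 0.611, 0.792, -0.002]
contact_force: [1.2, 0.7, -0.0]
width: 0.0343
clock: 18.25
position: [0.4186, -0.1948, 0.1316]
ee_rot: [-0.003, 0.4, 0.917, 0.001]
contact_force: [-0.7, 0.5, -0.1]
width: 0.0348
green mid [ 419.9 -194. ] yaw 2.322 len 133.2 w 12.8 px [281. 182.]
slide [ 0.003  0.001 -0.88 ] twistz 0.0005 yawnow 2.319
```

View pics/w11.png

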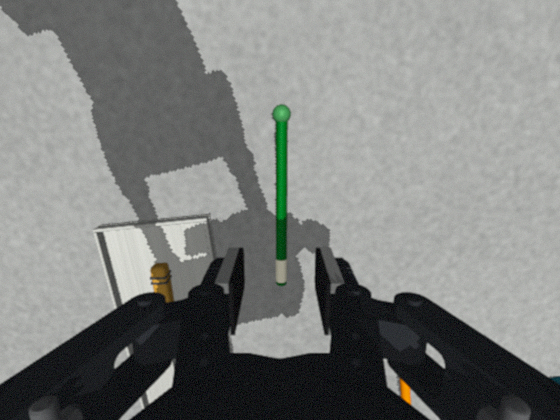

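```bash
python3 -m creep '{"slide":[[0,0,-0.3],[0,0,-0.6],[0,0,-0.8],[0,0,-0.86],[0,0,-0.87],[0,0,-0.87],[0,0,-0.87],[0,0,-0.87],[0,0,-0.87],[0,0,-0.87]],"twist":[[0,0,0],[0,0,0],[0,0,0],[0,0,0],[0,0,0],[0,0,0],[0,0,0],[0,0,0],[0,0,0],[0,0,0]],"fingers":[-0.2,-0.2,-0.2,-0.2,-0.2,-0.2,-1,-1,-1,-1]}' 35
python3 -m creep '{"slide":[[0,0,0.2],[0,0,0.5],[0,0,0.8],[0,0,1],[0,0,1],[0,0,1]],"twist":[[0,0,0],[0,0,0],[0,0,0],[0,0,0],[0,0,0],[0,0,0]],"fingers":[-1,-1,-1,-1,-1,-1]}'
python3 - <<'E'
from h import *
d=grab('wrist','w12.png')
go([.5308,.2522,.19],.3185)
E
```

```text
clock: 19.3
position: [0.422, -0.1952, 0.0054]
ee_rot: [0.002, 0.398, 0.917, -0.0]
contact_force: [-0.4, 1.1, 8.2]
width: 0.0076
clock: 19.9
position: [0.4208, -0.1947, 0.1547]
ee_rot: [0.001, 0.398, 0.917, -0.0]
contact_force: [1.1, -0.5, -0.3]
width: 0.0076
slide [0.738 2.976 0.243] twistz -0.3189 yawnow 2.322
```

View pics/w12.png

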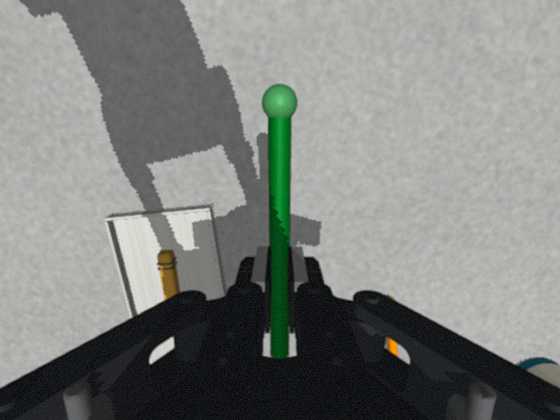

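```bash
python3 -m creep '{"slide":[[0.02,0.1,0.24],[0.08,0.3,0.24],[0.13,0.55,0.24],[0.185,0.744,0.24],[0.185,0.744,0.24]],"twist":[[0,0,-0.022],[0,0,-0.044],[0,0,-0.066],[0,0,-0.08],[0,0,-0.08]],"fingers":[-1,-1,-1,-1,-1]}'; for i in 1 2; do python3 -m creep '{"slide":[[0.06,0.25,0],[0.12,0.5,0],[0.185,0.744,0],[0.185,0.744,0]],"twist":[[0,0,-0.022],[0,0,-0.044],[0,0,-0.066],[0,0,-0.08]],"fingers":[-1,-1,-1,-1]}'; done; python3 -m creep '{"slide":[[0.06,0.25,0],[0.12,0.5,0],[0.185,0.744,0],[0.185,0.744,-0.2],[0.185,0.744,-0.2],[0.185,0.744,-0.2]],"twist":[[0,0,-0.022],[0,0,-0.044],[0,0,-0.066],[0,0,-0.079],[0,0,-0.079],[0,0,-0.079]],"fingers":[-1,-1,-1,-1,-1,-1]}'
python3 - <<'E'
from h import *
d=grab('wrist','w13.png')
go([.5308,.2522,.066],.3185)
E
```

```text
clock: 20.45
position: [0.4477, -0.0797, 0.1881]
ee_rot: [-0.002, 0.613, 0.79, 0.0]
contact_force: [0.4, -0.3, 0.3]
width: 0.0078
clock: 20.85
position: [0.4763, 0.0315, 0.1884]
ee_rot: [-0.002, 0.791, 0.612, -0.0]
contact_force: [0.2, -0.5, -0.4]
width: 0.0077
clock: 21.25
position: [0.5046, 0.1431, 0.1881]
ee_rot: [-0.001, 0.918, 0.396, -0.001]
contact_force: [-0.5, 0.2, -1.0]
width: 0.0075
clock: 21.85
position: [0.5308, 0.2505, 0.1583]
ee_rot: [0.001, 0.987, 0.159, -0.002]
contact_force: [0.6, 0.5, 0.0]
width: 0.0075
slide [-0.006  0.011 -0.623] twistz -0.0001 yawnow 0.319
```

View pics/w13.png

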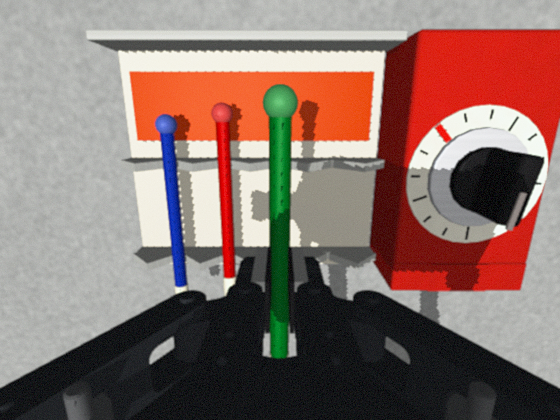

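```bash
python3 -m creep '{"slide":[[0,0.01,-0.25],[0,0.01,-0.45],[0,0.01,-0.55],[0,0.01,-0.61],[0,0.01,-0.62],[0,0.01,-0.62],[0,0.01,-0.62],[0,0.01,-0.62],[0,0.01,-0.62],[0,0.01,-0.62],[0,0.01,-0.5],[0,0.01,-0.2],[0,0.01,0.2],[0,0.01,0.2],[0,0.01,0.2]],"twist":[[0,0,0],[0,0,0],[0,0,0],[0,0,0],[0,0,0],[0,0,0],[0,0,0],[0,0,0],[0,0,0],[0,0,0],[0,0,0],[0,0,0],[0,0,0],[0,0,0],[0,0,0]],"fingers":[-1,-1,-1,-1,-1,-1,-0.5,-0.5,-0.5,-0.5,-0.5,-0.5,-0.5,-0.5,-0.5]}'
python3 - <<'E'
from h import *
d=grab('wrist','w14.png')
d=grab('top')
rod(d,'amber',2.5)
go([.641,-.244,.19],2.51)
E
```

```text
clock: 23.4
position: [0.5333, 0.2538, 0.1929]
ee_rot: [-0.0, 0.987, 0.159, 0.003]
contact_force: [0.6, 0.1, -0.1]
width: 0.0213
amber mid [ 436.6 -368.5] yaw 2.35 len 86.2 w 12.5 px [339. 279.]
amber mid [ 641.3 -243.9] yaw 2.468 len 131.2 w 11.2 px [305. 205.]
slide [ 0.733 -3.313  0.006] twistz 0.3488 yawnow 0.318
```

View pics/w14.png

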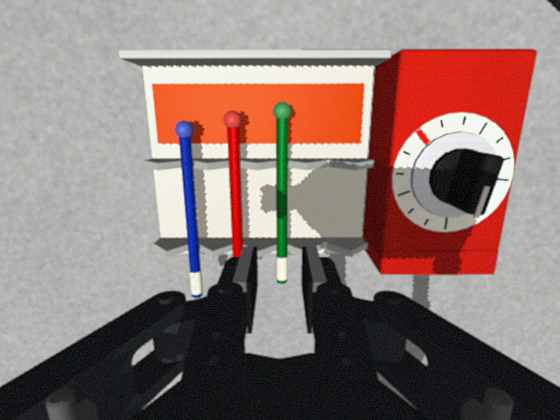

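```bash
for i in 1 2 3; do python3 -m creep '{"slide":[[0.06,-0.25,0],[0.12,-0.5,0],[0.18,-0.828,0],[0.18,-0.828,0]],"twist":[[0,0,0.022],[0,0,0.044],[0,0,0.066],[0,0,0.0864]],"fingers":[-0.2,-0.2,-0.2,-0.2]}'; done; python3 -m creep '{"slide":[[0.06,-0.25,0],[0.12,-0.5,-0.2],[0.18,-0.828,-0.35],[0.18,-0.828,-0.35],[0.18,-0.828,-0.35]],"twist":[[0,0,0.022],[0,0,0.044],[0,0,0.066],[0,0,0.0864],[0,0,0.0864]],"fingers":[-0.2,-0.2,-0.2,-0.2,-0.2]}'
python3 - <<'E'
from h import *
d=grab('wrist','w15.png')
r=rod(d,'amber',2.5)
go([*r[0],-.0005],r[1])
E
```

```text
clock: 23.9
position: [0.5585, 0.1237, 0.1873]
ee_rot: [0.001, 0.909, 0.418, -0.003]
contact_force: [0.3, 1.2, -0.4]
width: 0.0342
clock: 24.3
position: [0.5858, -0.0008, 0.1872]
ee_rot: [-0.0, 0.763, 0.646, -0.002]
contact_force: [-0.1, 0.8, 0.1]
width: 0.0341
clock: 24.7
position: [0.6128, -0.1253, 0.1868]
ee_rot: [-0.001, 0.562, 0.827, -0.002]
contact_force: [-0.3, 0.8, -0.2]
width: 0.0342
clock: 25.2
position: [0.6379, -0.2444, 0.133]
ee_rot: [-0.004, 0.321, 0.947, 0.001]
contact_force: [-1.0, -0.0, 0.2]
width: 0.0341
amber mid [ 639.7 -245.8] yaw 2.498 len 133.6 w 13.8 px [279. 184.]
amber mid [ 447.3 -376.7] yaw 2.3 len 60.9 w 8.5 px [ 4. 51.]
slide [-1.274 -0.889 -0.9  ] twistz -0.0295 yawnow 2.486
```

View pics/w15.png

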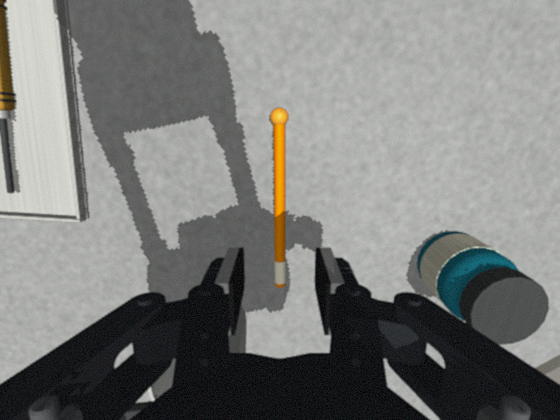

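```bash
python3 -m creep '{"slide":[[0.012,-0.009,-0.3],[0.012,-0.009,-0.6],[0.012,-0.009,-0.8],[0.012,-0.009,-0.87],[0.012,-0.009,-0.885],[0.012,-0.009,-0.885],[0.012,-0.009,-0.885],[0.012,-0.009,-0.885],[0.012,-0.009,-0.885],[0.012,-0.009,-0.885]],"twist":[[0,0,0],[0,0,0.002],[0,0,0.002],[0,0,0.002],[0,0,0.002],[0,0,0.002],[0,0,0.002],[0,0,0.002],[0,0,0.002],[0,0,0.002]],"fingers":[-0.2,-0.2,-0.2,-0.2,-0.2,-0.2,-1,-1,-1,-1]}' 35
python3 -m creep '{"slide":[[0,0,0.2],[0,0,0.5],[0,0,0.8],[0,0,1],[0,0,1],[0,0,1]],"twist":[[0,0,0],[0,0,0],[0,0,0],[0,0,0],[0,0,0],[0,0,0]],"fingers":[-1,-1,-1,-1,-1,-1]}'
python3 - <<'E'
from h import *
d=grab('wrist','w16.png')
go([.5433,.2142,.19],.3185)
E
```

```text
clock: 26.25
position: [0.643, -0.2454, 0.007]
ee_rot: [0.002, 0.314, 0.949, -0.0]
contact_force: [0.1, 0.7, 6.8]
width: 0.0072
clock: 26.85
position: [0.6417, -0.245, 0.1558]
ee_rot: [0.001, 0.314, 0.949, -0.0]
contact_force: [-0.0, 0.6, -1.7]
width: 0.0073
slide [-0.651  3.059  0.239] twistz -0.3475 yawnow 2.502
```

View pics/w16.png

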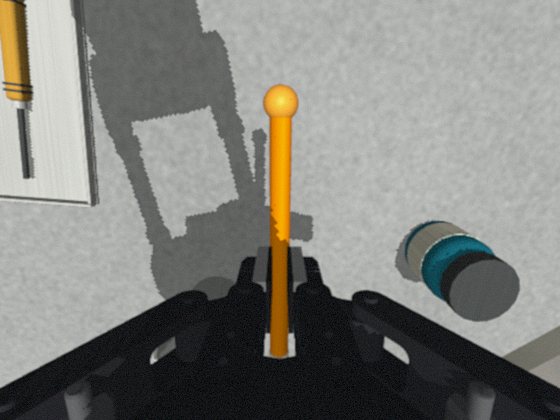

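```bash
python3 -m creep '{"slide":[[-0.02,0.1,0.24],[-0.06,0.3,0.24],[-0.11,0.55,0.24],[-0.163,0.765,0.24],[-0.163,0.765,0.24]],"twist":[[0,0,-0.022],[0,0,-0.044],[0,0,-0.066],[0,0,-0.087],[0,0,-0.087]],"fingers":[-1,-1,-1,-1,-1]}'; for i in 1 2; do python3 -m creep '{"slide":[[-0.05,0.25,0],[-0.11,0.5,0],[-0.163,0.765,0],[-0.163,0.765,0]],"twist":[[0,0,-0.022],[0,0,-0.044],[0,0,-0.066],[0,0,-0.087]],"fingers":[-1,-1,-1,-1]}'; done; python3 -m creep '{"slide":[[-0.05,0.25,0],[-0.11,0.5,0],[-0.163,0.765,0],[-0.163,0.765,-0.2],[-0.163,0.765,-0.2],[-0.163,0.765,-0.2]],"twist":[[0,0,-0.022],[0,0,-0.044],[0,0,-0.066],[0,0,-0.0865],[0,0,-0.0865],[0,0,-0.0865]],"fingers":[-1,-1,-1,-1,-1,-1]}'
python3 - <<'E'
from h import *
d=grab('wrist','w17.png')
go([.5433,.2142,.068],.3185)
E
```

```text
clock: 27.4
position: [0.6146, -0.1255, 0.1887]
ee_rot: [-0.003, 0.558, 0.83, 0.0]
contact_force: [0.7, -0.0, -1.3]
width: 0.0068
clock: 27.8
position: [0.5905, -0.0113, 0.189]
ee_rot: [-0.003, 0.762, 0.647, -0.001]
contact_force: [-0.2, -0.1, 0.4]
width: 0.007
clock: 28.2
position: [0.5663, 0.1032, 0.189]
ee_rot: [-0.002, 0.909, 0.418, -0.001]
contact_force: [-0.9, -1.0, -0.8]
width: 0.0069
clock: 28.8
position: [0.5433, 0.2132, 0.1593]
ee_rot: [0.001, 0.987, 0.16, -0.002]
contact_force: [0.9, 0.2, 0.6]
width: 0.0071
slide [-0.006  0.007 -0.616] twistz -0.0003 yawnow 0.321
```

View pics/w17.png

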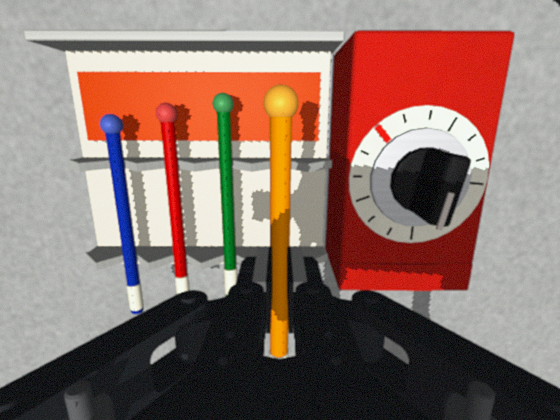

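```bash
python3 -m creep '{"slide":[[0,0.005,-0.25],[0,0.005,-0.45],[0,0.005,-0.55],[0,0.005,-0.6],[0,0.005,-0.61],[0,0.005,-0.61],[0,0.005,-0.61],[0,0.005,-0.61],[0,0.005,-0.61],[0,0.005,-0.61],[0,0.005,-0.5],[0,0.005,-0.2],[0,0.005,0.2],[0,0.005,0.2],[0,0.005,0.2]],"twist":[[0,0,0],[0,0,0],[0,0,0],[0,0,0],[0,0,0],[0,0,0],[0,0,0],[0,0,0],[0,0,0],[0,0,0],[0,0,0],[0,0,0],[0,0,0],[0,0,0],[0,0,0]],"fingers":[-1,-1,-1,-1,-1,-1,-0.5,-0.5,-0.5,-0.5,-0.5,-0.5,-0.5,-0.5,-0.5]}'
python3 -m creep '{"slide":[[-0.2,-0.2,0.2],[-0.5,-0.5,0.3],[-0.8,-0.8,0.6],[-0.8,-0.8,0.6],[-0.8,-0.8,0.6]],"twist":[[0,0,0],[0,0,0],[0,0,0],[0,0,0],[0,0,0]],"fingers":[0,0,0,0,0]}'
python3 - <<'E'
from h import *
d=grab('wrist','w18.png')
O=np.array([.5245,.2712]);c,s=np.cos(.3185),np.sin(.3185);R=np.array([[c,-s],[s,c]])
C=cloud(d);M=masks(d['img'])
for k in ['blue','red','green','amber']:
    P=C[(M[k]>0)&(C[...,2]>.052)&(C[...,2]<.082)]; L=(P[:,:2]-O)@R; L=np.c_[L,P[:,2]]
    L=L[(abs(L[:,1])<.085)&(L[:,0]>-.1)&(L[:,0]<.112)]
    for lo,hi in [(-.04,-.01),(.0,.03),(.04,.06),(.06,.12)]:
        q=L[(L[:,0]>lo)&(L[:,0]<hi)]
        print(k,lo,len(q),np.round(np.median(q[:,1]),4) if len(q) else None,np.round(np.percentile(q[:,2],[50,90]),4) if len(q) else None)
    print(' maxx',np.round(np.percentile(L[:,0],99.5),4))
E
```

```text
clock: 30.35
position: [0.5453, 0.2153, 0.1936]
ee_rot: [-0.0, 0.987, 0.159, 0.003]
contact_force: [0.1, -0.2, -0.9]
width: 0.0216
clock: 30.85
position: [0.4212, 0.0927, 0.282]
ee_rot: [0.001, 0.988, 0.158, 0.0]
contact_force: [1.3, 0.5, 0.1]
width: 0.0426
blue -0.04 279 0.0571 [0.0689 0.0703]
blue 0.0 260 0.057 [0.0689 0.0701]
blue 0.04 0 None None
blue 0.06 0 None None
 maxx 0.0248
red -0.04 262 0.0175 [0.0691 0.0702]
red 0.0 240 0.0174 [0.069  0.0702]
red 0.04 0 None None
red 0.06 0 None None
 maxx 0.0244
green -0.04 256 -0.0221 [0.069  0.0702]
green 0.0 232 -0.0222 [0.0691 0.0704]
green 0.04 0 None None
green 0.06 0 None None
 maxx 0.0243
amber -0.04 294 -0.0618 [0.0689 0.0702]
amber 0.0 265 -0.0618 [0.0689 0.0702]
amber 0.04 0 None None
amber 0.06 0 None None
 maxx 0.0242
```

View pics/w18.png

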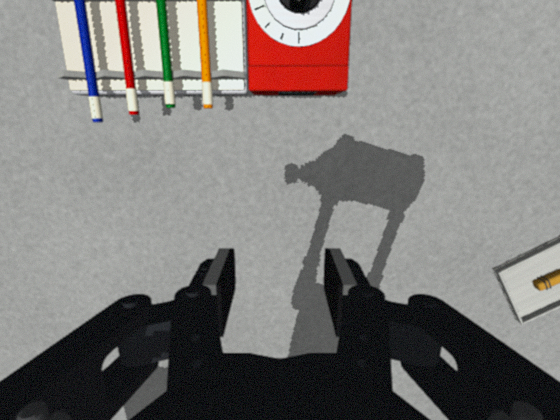

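```bash
for i in 1 2 3; do python3 -m creep '{"slide":[[-0.01,-0.3,-0.1],[-0.02,-0.6,-0.2],[-0.02,-0.95,-0.3],[-0.02,-0.95,-0.3]],"twist":[[0,0,-0.02],[0,0,-0.04],[0,0,-0.059],[0,0,-0.059]],"fingers":[-0.2,-0.2,-0.2,-0.2]}'; done; python3 -m creep '{"slide":[[0,0,0],[0,0,0]],"twist":[[0,0,0],[0,0,0]],"fingers":[-0.2,-0.2]}'
python3 - <<'E'
from h import *
d=grab('wrist','w19.png')
C=cloud(d);m=masks(d['img'])['amber']
for c in cv2.findContours(m,cv2.RETR_EXTERNAL,cv2.CHAIN_APPROX_NONE)[0]:
    if cv2.contourArea(c)<200: continue
    p=np.array([ray(d,u,v,.017)[:2] for u,v in c[:,0]],np.float32)*1000
    print(cv2.minAreaRect(p),c[:,0].mean(0))
E
```

```text
clock: 31.3
position: [0.4199, -0.0513, 0.232]
ee_rot: [0.0, 1.0, -0.029, -0.003]
contact_force: [0.6, 0.4, 0.1]
width: 0.034
clock: 31.7
position: [0.4179, -0.1935, 0.1875]
ee_rot: [0.0, 0.977, -0.212, -0.002]
contact_force: [0.6, -0.3, 0.5]
width: 0.0343
clock: 32.1
position: [0.4155, -0.336, 0.1425]
ee_rot: [0.0, 0.922, -0.388, -0.001]
contact_force: [0.2, 0.9, 0.0]
width: 0.0342
clock: 32.3
position: [0.4152, -0.3306, 0.145]
ee_rot: [-0.001, 0.923, -0.385, -0.001]
contact_force: [-0.2, -0.2, 0.1]
width: 0.0342
((411.6126403808594, -343.183837890625), (12.726018905639648, 60.193321228027344), 45.67833709716797) [292.9125  189.55625]
```

View pics/w19.png

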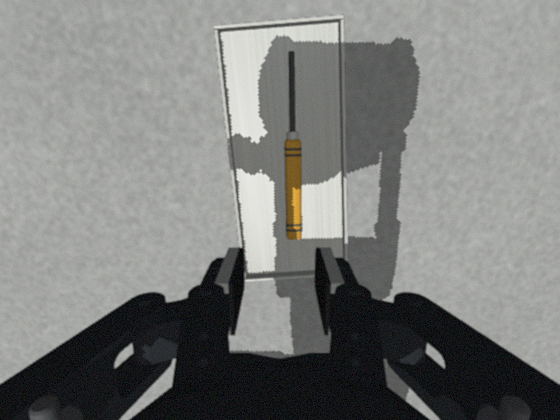

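```bash
python3 -m creep '{"slide":[[-0.024,-0.083,-0.3],[-0.024,-0.083,-0.6],[-0.024,-0.083,-0.8],[-0.024,-0.083,-0.9],[-0.024,-0.083,-0.93],[-0.024,-0.083,-0.93],[-0.024,-0.083,-0.93],[-0.024,-0.083,-0.93],[-0.024,-0.083,-0.93],[-0.024,-0.083,-0.93],[-0.024,-0.083,-0.93]],"twist":[[0,0,0],[0,0,0.002],[0,0,0.002],[0,0,0.002],[0,0,0.002],[0,0,0.002],[0,0,0.002],[0,0,0.002],[0,0,0.002],[0,0,0.002],[0,0,0.002]],"fingers":[-0.2,-0.2,-0.2,-0.2,-0.2,-0.2,-1,-1,-1,-1,-1]}' 60
python3 -m creep '{"slide":[[0,0,0.2],[0,0,0.5],[0,0,0.8],[0,0,1],[0,0,1],[0,0,1]],"twist":[[0,0,0],[0,0,0],[0,0,0],[0,0,0],[0,0,0],[0,0,0]],"fingers":[-1,-1,-1,-1,-1,-1]}'
python3 - <<'E'
from h import *
d=grab('wrist','w20.png')
d=grab('top')
go([.4,.06,.16],.3185)
E
```

```text
clock: 33.45
position: [0.4123, -0.3456, 0.008]
ee_rot: [0.0, 0.925, -0.381, 0.001]
contact_force: [1.3, 3.5, 6.2]
width: 0.0121
clock: 34.05
position: [0.4112, -0.3452, 0.1571]
ee_rot: [0.0, 0.925, -0.381, 0.001]
contact_force: [-0.4, 0.5, -1.1]
width: 0.012
slide [-0.069  2.695  0.033] twistz 0.1749 yawnow -0.781
```

View pics/w20.png

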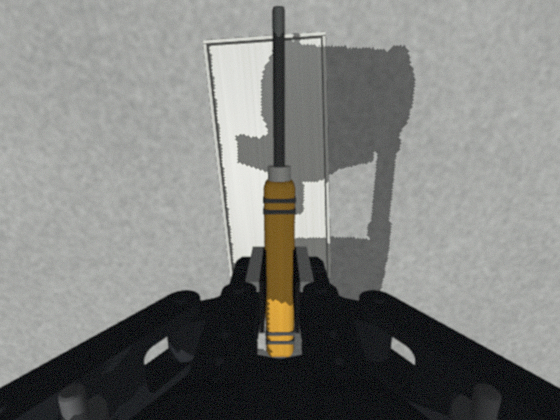

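```bash
for i in 1 2 3; do python3 -m creep '{"slide":[[-0.01,0.3,0.03],[-0.02,0.6,0.06],[-0.04,0.91,0.1],[-0.04,0.91,0.1]],"twist":[[0,0,0.02],[0,0,0.04],[0,0,0.0583],[0,0,0.0583]],"fingers":[-1,-1,-1,-1]}'; done; python3 -m creep '{"slide":[[0,0,0],[0,0,0]],"twist":[[0,0,0],[0,0,0]],"fingers":[-1,-1]}'
python3 - <<'E'
from h import *
d=grab('wrist','w21.png'); np.save('w21.npy',d,allow_pickle=True)
E
```

```text
clock: 34.55
position: [0.4026, -0.2025, 0.1698]
ee_rot: [-0.002, 0.979, -0.203, -0.003]
contact_force: [0.1, -0.8, -1.1]
width: 0.012
clock: 34.95
position: [0.3974, -0.0673, 0.1853]
ee_rot: [-0.002, 1.0, -0.021, -0.002]
contact_force: [0.1, -1.1, -1.3]
width: 0.0117
clock: 35.35
position: [0.3927, 0.0685, 0.2008]
ee_rot: [-0.001, 0.987, 0.162, -0.0]
contact_force: [0.8, -0.7, -2.4]
width: 0.0118
clock: 35.55
position: [0.3933, 0.0631, 0.2005]
ee_rot: [0.0, 0.988, 0.157, -0.001]
contact_force: [-0.8, -0.0, -0.9]
width: 0.0118
```

View pics/w21.png

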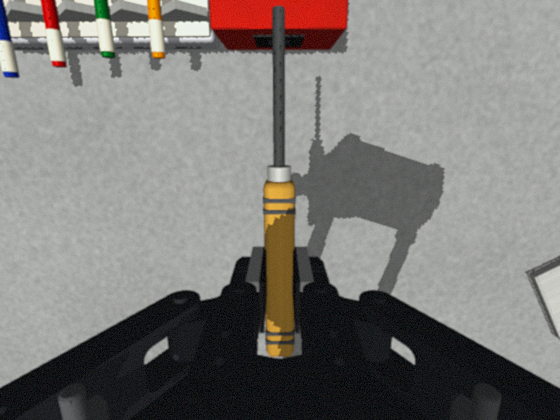

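Run:
```python
from h import *
d=np.load('w21.npy',allow_pickle=True).item(); C=cloud(d); img=d['img']
O=np.array([.5245,.2712]);c,s=np.cos(.3185),np.sin(.3185);R=np.array([[c,-s],[s,c]])
def W(p): return np.round(np.r_[(p[:2]-O)@R,p[2]]*1000,1)
st=np.array([.3933,.0631,.2005]);print('tcp',W(st))
for v in (9,12,20,60,100,140): print('shaft',v,W(C[v,276:282].mean(0)), W(C[v,278]))
for v in (185,220,250): print('handle',v,W(C[v,278]))
for v in range(28,52,2): print(v,'collar',W(C[v,262]),img[v,262],'face',W(C[v,240]),img[v,240], W(C[v,296]))
cv2.imwrite('pics/w21z.png',cv2.resize(img[0:70,200:360],None,fx=5,fy=5,interpolation=cv2.INTER_CUBIC))
```

```text
tcp [-189.8 -156.5  200.5]
shaft 9 [ -81.3 -156.1  203.4] [ -81.2 -155.9  202.9]
shaft 12 [ -82.2 -156.1  203.1] [ -82.3 -155.9  203.3]
shaft 20 [ -84.9 -156.1  203. ] [ -85.1 -155.9  203.5]
shaft 60 [ -99.1 -156.   202.9] [ -99.1 -155.8  202.7]
shaft 100 [-115.3 -156.   226.2] [-120.5 -156.1  341.7]
shaft 140 [-130.4 -155.9  203.3] [-130.4 -155.7  203.2]
handle 185 [-149.2 -155.6  206.3]
handle 220 [-164.4 -155.6  208.4]
handle 250 [-178.7 -155.5  208.2]
28 collar [ -59.2 -144.    82.6] [ 19  25 178] face [ -59.2 -128.    82.5] [ 15  28 158] [ -59.1 -168.7   81.9]
30 collar [ -59.2 -143.7   77. ] [14 13 66] face [ -60.1 -127.8   80.7] [ 1  2 76] [ -59.5 -168.9   78. ]
32 collar [ -59.7 -143.5   73.3] [14 14 72] face [ -60.3 -127.2   75.9] [ 2  3 64] [ -59.6 -169.2   72.6]
34 collar [ -59.4 -143.1   65.5] [33 37 66] face [ -60.1 -126.4   68.8] [ 9  9 68] [ -59.9 -169.5   67.6]
36 collar [ -60.5 -143.1   64.3] [49 43 44] face [ -60.3 -125.8   63.4] [ 4 12 67] [ -60.8 -169.6   65.2]
38 collar [ -60.8 -142.8   59. ] [0 4 0] face [ -60.  -124.8   55.5] [ 1  7 65] [ -61.  -169.9   59.7]
40 collar [ -61.2 -142.5   54.1] [ 8 11  6] face [ -60.2 -124.1   49.3] [12 14 68] [ -61.1 -170.2   53. ]
42 collar [ -60.9 -142.1   45.3] [14  4  4] face [ -60.1 -123.2   41.3] [ 3 11 66] [ -60.8 -170.7   44.3]
44 collar [ -61.3 -141.8   39.2] [18 15 16] face [ -59.9 -122.2   32.6] [ 2  1 67] [ -61.1 -171.    38. ]
46 collar [ -61.3 -141.3   31. ] [16 14 20] face [ -60.  -121.3   24.8] [ 0  3 66] [ -61.  -171.4   29.1]
48 collar [ -59.9 -140.5   14.7] [15 21 67] face [ -60.  -120.2   15.7] [18 19 68] [ -59.5 -172.3   12.3]
50 collar [ -58.5 -139.7   -2. ] [86 84 95] face [ -60.  -119.1    6.5] [68 67 80] [ -58.7 -173.    -1.4]
```

View pics/w21z.png

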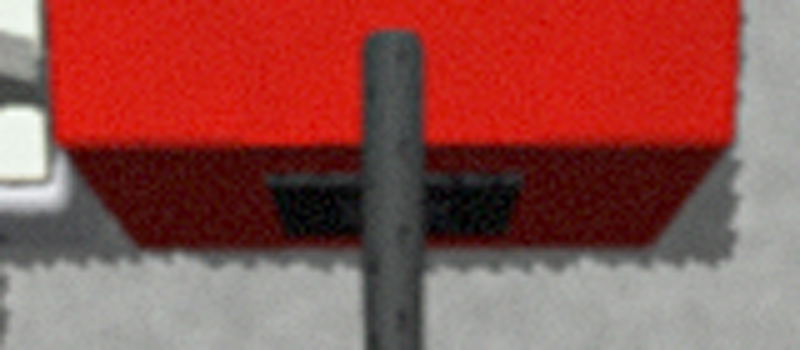

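```bash
python3 -m creep '{"slide":[[0,0,-0.3],[0,0,-0.6],[0,0,-0.9],[0,0,-1],[0,0,-1],[0,0,-1]],"twist":[[0,0,0],[0,0,0],[0,0,0],[0,0,0],[0,0,0],[0,0,0]],"fingers":[-1,-1,-1,-1,-1,-1]}'
python3 - <<'E'
from h import *
d=grab('wrist','w22.png'); C=cloud(d)
O=np.array([.5245,.2712]);c,s=np.cos(.3185),np.sin(.3185);R=np.array([[c,-s],[s,c]])
def W(p): return np.round(np.r_[(p[:2]-O)@R,p[2]]*1000,1)
st=telemetry.get_state();print('tcp',W(st['position']),st['position'])
for v in (9,20,60,140): print('shaft',v,W(C[v,278]))
go([.3933,.0631,.0455],.3185)
E
```

```text
clock: 36.2
position: [0.394, 0.0632, 0.0515]
ee_rot: [0.0, 0.988, 0.157, 0.0]
contact_force: [-0.0, 0.8, -1.2]
width: 0.0119
tcp [-188.4 -156.6   52.1] [0.39463054 0.06345612 0.05209564]
shaft 9 [ -80.4 -156.    53.9]
shaft 20 [ -84.4 -156.    54.7]
shaft 60 [ -98.4 -156.    54.1]
shaft 140 [-129.7 -155.8   53.7]
slide [-0.009 -0.002 -0.044] twistz 0.0004 yawnow 0.316
```

View pics/w22.png

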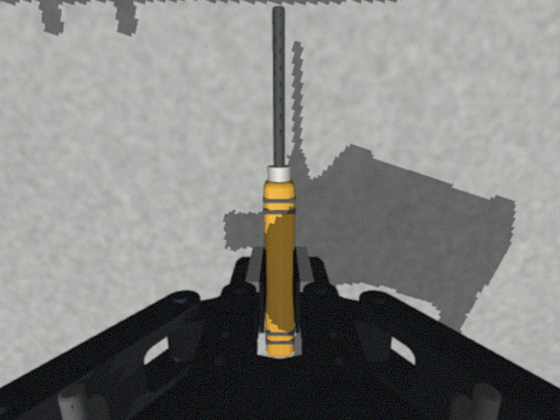

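```bash
python3 -m creep '{"slide":[[0,0,-0.037],[0.05,0.016,-0.037],[0.09,0.03,-0.037],[0.12,0.04,-0.037],[0.14,0.046,-0.037],[0.15,0.049,-0.037],[0.16,0.053,-0.037],[0.17,0.056,-0.037],[0.18,0.059,-0.037],[0.19,0.063,-0.037],[0.2,0.066,-0.037],[0.2,0.066,-0.037],[0.2,0.066,-0.037]],"twist":[[0,0,0],[0,0,0],[0,0,0],[0,0,0],[0,0,0],[0,0,0],[0,0,0],[0,0,0],[0,0,0],[0,0,0],[0,0,0],[0,0,0],[0,0,0]],"fingers":[-1,-1,-1,-1,-1,-1,-1,-1,-1,-1,-1,-1,-1]}'
python3 - <<'E'
from h import *
d=grab('wrist','w23.png'); C=cloud(d)
O=np.array([.5245,.2712]);c,s=np.cos(.3185),np.sin(.3185);R=np.array([[c,-s],[s,c]])
def W(p): return np.round(np.r_[(p[:2]-O)@R,p[2]]*1000,1)
st=telemetry.get_state();print('tcp',W(st['position']),st['contact_force']); print('F along x',st['contact_force'][:2]@R)
for v in (20,60,140): print('shaft',v,W(C[v,278]))
E
```

```text
clock: 37.55
position: [0.4223, 0.0742, 0.0455]
ee_rot: [-0.0, 0.987, 0.159, -0.001]
contact_force: [-3.7, -1.7, 0.1]
width: 0.012
tcp [-158.8 -155.1   45.5] [-2.978995   -1.73201781  0.22286702]
F along x [-3.37153816 -0.71205854]
shaft 20 [ -59.2 -154.2   68.4]
shaft 60 [ -68.1 -154.1   47.6]
shaft 140 [ -99.3 -154.1   48.4]
```

View pics/w23.png

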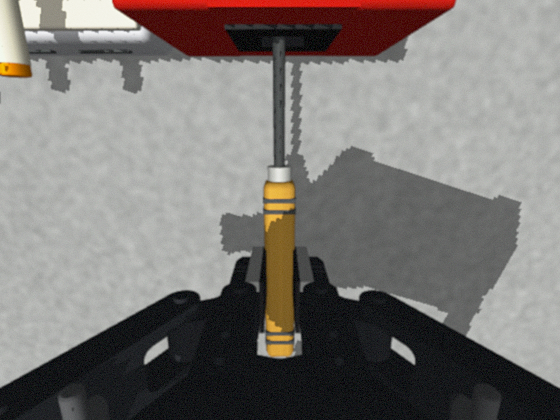

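```bash
python3 -m creep '{"slide":[[0.01,0.003,0],[0.02,0.006,0],[0.03,0.01,0],[0.03,0.01,0],[0.03,0.01,0],[0.03,0.01,0]],"twist":[[0,0,0],[0,0,0],[0,0,0],[0,0,0],[0,0,0],[0,0,0]],"fingers":[-1,-1,-1,-1,-1,-1]}'
```

```text
clock: 38.2
position: [0.4224, 0.075, 0.0447]
ee_rot: [0.0, 0.987, 0.159, -0.005]
contact_force: [-10.8, -4.2, 1.3]
width: 0.012
```

Force rose to about 11 N with no further travel, so the button is on its stop. Retract now and take the pick back to the tray.

```bash
python3 -m creep '{"slide":[[-0.1,-0.033,0],[-0.2,-0.066,0],[-0.25,-0.08,0.2],[-0.25,-0.08,0.5],[-0.25,-0.08,0.8],[-0.25,-0.08,0.8]],"twist":[[0,0,0],[0,0,0],[0,0,0],[0,0,0],[0,0,0],[0,0,0]],"fingers":[-1,-1,-1,-1,-1,-1]}'
for i in 1 2; do python3 -m creep '{"slide":[[0.01,-0.3,0],[0.03,-0.6,0],[0.05,-0.91,0],[0.05,-0.91,0]],"twist":[[0,0,-0.02],[0,0,-0.04],[0,0,-0.0583],[0,0,-0.0583]],"fingers":[-1,-1,-1,-1]}'; done
python3 -m creep '{"slide":[[0.01,-0.3,0],[0.03,-0.6,0],[0.05,-0.91,0],[0.05,-0.91,0],[0.05,-0.91,0],[0.05,-0.91,0]],"twist":[[0,0,-0.02],[0,0,-0.04],[0,0,-0.0583],[0,0,-0.0583],[0,0,-0.0583],[0,0,-0.0583]],"fingers":[-1,-1,-1,-1,-1,-1]}'
python3 - <<'E'
from h import *
d=grab('wrist','w24.png'); 
go([.4123,-.3456,.009],-.78)
E
```

```text
clock: 38.8
position: [0.397, 0.064, 0.172]
ee_rot: [0.001, 0.987, 0.158, 0.009]
contact_force: [0.6, 0.8, -0.8]
width: 0.0119
clock: 39.2
position: [0.4004, -0.0784, 0.166]
ee_rot: [0.002, 1.0, -0.028, 0.002]
contact_force: [0.3, 0.7, -0.1]
width: 0.0119
clock: 39.6
position: [0.4079, -0.2152, 0.1658]
ee_rot: [0.002, 0.978, -0.208, 0.003]
contact_force: [0.1, 0.9, -1.7]
width: 0.0123
clock: 40.2
position: [0.4128, -0.344, 0.1652]
ee_rot: [-0.001, 0.925, -0.38, -0.001]
contact_force: [-0.1, 1.2, -1.0]
width: 0.0115
slide [-0.004 -0.011 -1.043] twistz -0.0002 yawnow -0.779
```

View pics/w24.png

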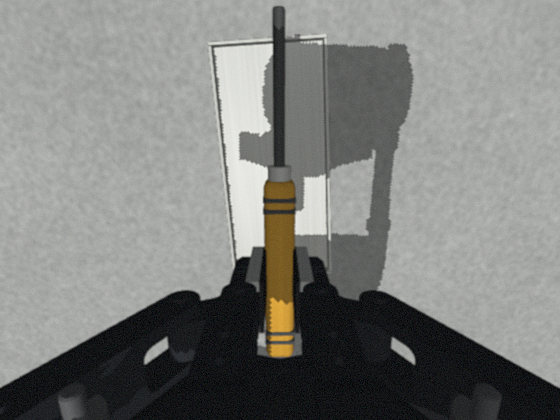

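```bash
python3 -m creep '{"slide":[[0,-0.01,-0.3],[0,-0.01,-0.6],[0,-0.01,-0.85],[0,-0.01,-0.95],[0,-0.01,-1],[0,-0.01,-1]],"twist":[[0,0,0],[0,0,0],[0,0,0],[0,0,0],[0,0,0],[0,0,0]],"fingers":[-1,-1,-1,-1,-1,-1]}'
python3 -m creep '{"slide":[[0,0,-0.02],[0,0,-0.035],[0,0,-0.035],[0,0,-0.035],[0,0,-0.035],[0,0,-0.035],[0,0,-0.035]],"twist":[[0,0,0],[0,0,0],[0,0,0],[0,0,0],[0,0,0],[0,0,0],[0,0,0]],"fingers":[-1,-1,-1,-0.4,-0.2,-0.2,-0.2]}'
python3 -m creep '{"slide":[[0,0,0.3],[0,0,0.6],[0,0,0.9],[0,0,0.95],[0,0,0.95]],"twist":[[0,0,0],[0,0,0],[0,0,0],[0,0,0],[0,0,0]],"fingers":[-0.2,-0.2,-0.2,-0.2,-0.2]}'
python3 - <<'E'
from h import *
d=grab('wrist','w25.png'); 
C=cloud(d);m=masks(d['img'])['amber']
for c in cv2.findContours(m,cv2.RETR_EXTERNAL,cv2.CHAIN_APPROX_NONE)[0]:
    if cv2.contourArea(c)<200: continue
    p=np.array([ray(d,u,v,.017)[:2] for u,v in c[:,0]],np.float32)*1000
    print(cv2.minAreaRect(p),c[:,0].mean(0))
E
```

```text
clock: 40.85
position: [0.4128, -0.3459, 0.0154]
ee_rot: [-0.0, 0.925, -0.38, -0.001]
contact_force: [0.0, 0.3, -0.9]
width: 0.0122
clock: 41.55
position: [0.4128, -0.3474, 0.0107]
ee_rot: [0.0, 0.925, -0.381, 0.0]
contact_force: [0.2, -0.3, 0.3]
width: 0.0343
clock: 42.05
position: [0.4136, -0.3481, 0.155]
ee_rot: [0.001, 0.925, -0.38, 0.002]
contact_force: [0.1, 0.1, -0.5]
width: 0.034
((411.7575378417969, -346.1710510253906), (12.357418060302734, 60.33634567260742), 45.575218200683594) [279.39215686 198.33333333]
```

View pics/w25.png

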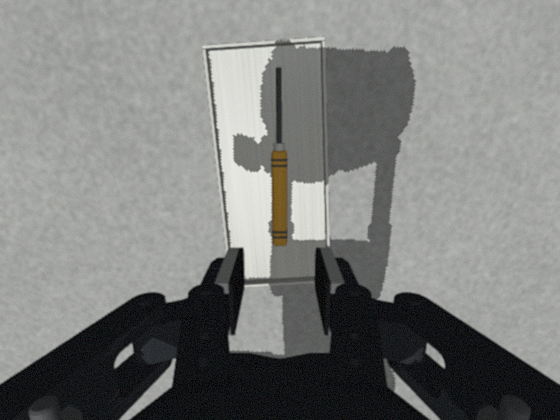

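```bash
for i in 1 2 3 4; do python3 -m creep '{"slide":[[0.05,0.15,0.21],[0.1,0.3,0.21],[0.15,0.45,0.21],[0.2,0.6,0.21],[0.25,0.7,0.21],[0.28,0.78,0.21],[0.28,0.78,0.21],[0.28,0.78,0.21]],"twist":[[0,0,0.022],[0,0,0.044],[0,0,0.066],[0,0,0.088],[0,0,0.11],[0,0,0.132],[0,0,0.154],[0,0,0.169]],"fingers":[-0.2,-0.2,-0.2,-0.2,-0.2,-0.2,-0.2,-0.2]}'; done
python3 - <<'E'
from h import *
d=grab('wrist','w26.png'); np.save('w26.npy',d,allow_pickle=True)
print(telemetry.get_state()['qpos'])
E
```

```text
clock: 42.9
position: [0.4536, -0.2288, 0.1819]
ee_rot: [-0.002, 0.99, 0.143, -0.002]
contact_force: [0.7, -0.6, 0.5]
width: 0.0343
clock: 43.7
position: [0.4956, -0.1122, 0.2133]
ee_rot: [-0.002, 0.781, 0.624, -0.001]
contact_force: [0.7, -0.8, 0.0]
width: 0.0339
clock: 44.5
position: [0.5377, 0.0045, 0.2445]
ee_rot: [-0.003, 0.357, 0.934, -0.001]
contact_force: [-0.3, -0.1, -0.6]
width: 0.0337
clock: 45.3
position: [0.5799, 0.1213, 0.2756]
ee_rot: [-0.003, -0.165, 0.986, 0.0]
contact_force: [-0.2, 0.1, 0.8]
width: 0.0342
[ 8.82956771e-02  2.85044440e-01  1.38259067e+00  4.11359341e-05
  1.47974705e+00 -1.81458988e+00]
```

View pics/w26.png

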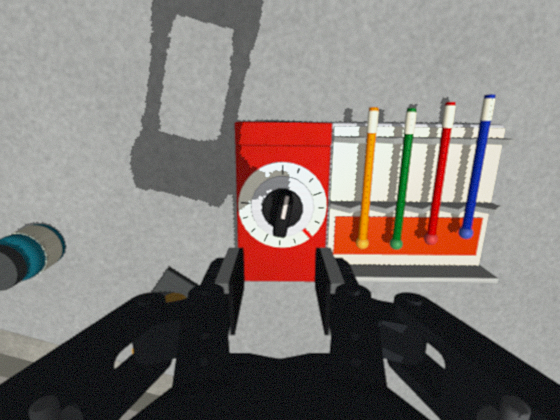

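Run:
```python
from h import *
d=np.load('w26.npy',allow_pickle=True).item(); C=cloud(d); img=d['img']
O=np.array([.5245,.2712]);c,s=np.cos(.3185),np.sin(.3185);R=np.array([[c,-s],[s,c]])
def W(p): return np.round(np.r_[(p[:2]-O)@R,p[2]]*1000,1)
m=((C[...,2]>.118)&(C[...,2]<.14)); m[260:]=0
P=C[m]; print(len(P), W(P.mean(0)), np.median(P[:,2]))
L=(P[:,:2]-O)@R*1000
r=cv2.minAreaRect(L.astype(np.float32)); print('bar rect',r); print(cv2.fitLine(L.astype(np.float32),cv2.DIST_L2,0,.01,.01).ravel())
hsv=cv2.cvtColor(img,cv2.COLOR_BGR2HSV); w=m&(hsv[...,2]>110)
w=np.zeros_like(w); w[190:225,275:297]=((hsv[...,2]>130))[190:225,275:297]; 
Q=np.array([ray(d,u,v,.1285)[:2] for v,u in np.argwhere(w)]); q=(Q-O)@R*1000; print('ptr',len(q),q.mean(0),cv2.fitLine(q.astype(np.float32),cv2.DIST_L2,0,.01,.01).ravel(), q[:,0].min(),q[:,0].max())
# ring
wm=(hsv[...,1]<70)&(hsv[...,2]>150)&(C[...,2]>.078)&(C[...,2]<.092)
wm[:, :200]=0; wm[260:]=0; wm[:,335:]=0
Q=(C[wm][:,:2]-O)@R*1000; print('ring',len(Q),cv2.minEnclosingCircle(Q.astype(np.float32)))
rm=masks(img)['red'].copy(); 
B=(rm>0)&(C[...,2]>.078)&(C[...,2]<.09); Q=(C[B][:,:2]-O)@R*1000
k=(abs(Q[:,0]-50)<25)&(abs(Q[:,1]+130)<20); print('box',Q.min(0),Q.max(0))
cv2.imwrite('pics/w26z.png',cv2.resize(img[110:290,220:350],None,fx=4,fy=3.3,interpolation=cv2.INTER_CUBIC))
```

```text
621 [  26.5 -155.4  126.3] 0.12662922731138399
bar rect ((27.123516082763672, -155.23934936523438), (13.987531661987305, 41.743350982666016), 80.16336822509766)
[   0.98566055   -0.16874029   26.548777   -155.43202   ]
ptr 95 [  17.20947522 -152.61111718] [   0.95837253   -0.28552064   17.209475   -152.61111   ] 0.5244973433091414 33.559440596932184
ring 3783 ((6.11489200592041, -142.7443084716797), 73.0761947631836)
box [ -59.23440082 -205.28358222] [ 118.20227041 -106.2891293 ]
```

View pics/w26z.png

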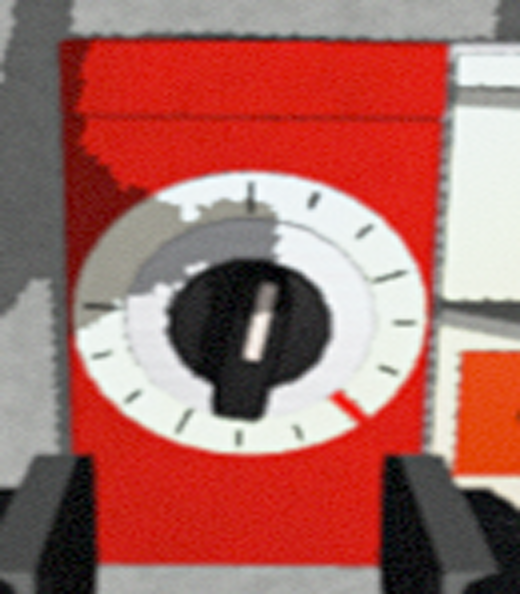

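```bash
python3 -m creep '{"slide":[[0.12,0.07,-0.2],[0.12,0.07,-0.5],[0.12,0.07,-0.6],[0.12,0.07,-0.6],[0.12,0.07,-0.6]],"twist":[[0,0,-0.02],[0,0,-0.029],[0,0,-0.029],[0,0,-0.029],[0,0,-0.029]],"fingers":[-0.1,-0.1,-0.1,-0.1,-0.1]}'
python3 - <<'E'
from h import *
d=grab('wrist','w27.png')
go([.5987,.1322,.105],3.29)
E
```

```text
clock: 45.85
position: [0.5985, 0.1312, 0.188]
ee_rot: [-0.001, -0.071, 0.997, 0.0]
contact_force: [0.9, 0.4, 0.3]
width: 0.0386
slide [-0.004  0.006 -0.562] twistz 0.001 yawnow -2.999
```

View pics/w27.png

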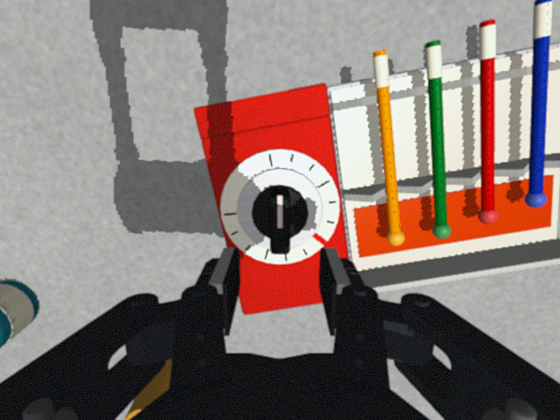

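```bash
python3 -m creep '{"slide":[[0,0.005,-0.25],[0,0.005,-0.45],[0,0.005,-0.54],[0,0.005,-0.55],[0,0.005,-0.55],[0,0.005,-0.55],[0,0.005,-0.55],[0,0.005,-0.55],[0,0.005,-0.55]],"twist":[[0,0,0],[0,0,0],[0,0,0],[0,0,0],[0,0,0],[0,0,0],[0,0,0],[0,0,0],[0,0,0]],"fingers":[-0.1,-0.1,-0.1,-0.1,-0.1,-1,-1,-1,-1]}' 40
```

```text
clock: 46.8
position: [0.6001, 0.1318, 0.1085]
ee_rot: [0.002, -0.072, 0.997, -0.0]
contact_force: [-0.5, -0.7, 5.6]
width: 0.0133
```

```bash
python3 -m creep '{"slide":[[0,0,0],[0,0,0],[0,0,0],[0,0,0],[0,0,0],[0,0,0],[0,0,0],[0,0,0],[0,0,0],[0,0,0],[0,0,0],[0,0,0],[0,0,0],[0,0,0],[0,0,0],[0,0,0],[0,0,0],[0,0,0],[0,0,0]],"twist":[[0,0,-0.02],[0,0,-0.042],[0,0,-0.064],[0,0,-0.086],[0,0,-0.108],[0,0,-0.13],[0,0,-0.152],[0,0,-0.174],[0,0,-0.196],[0,0,-0.218],[0,0,-0.24],[0,0,-0.262],[0,0,-0.284],[0,0,-0.306],[0,0,-0.328],[0,0,-0.345],[0,0,-0.355],[0,0,-0.355],[0,0,-0.355]],"fingers":[-1,-1,-1,-1,-1,-1,-1,-1,-1,-1,-1,-1,-1,-1,-1,-1,-1,-1,-1]}'
python3 -m creep '{"slide":[[0,0,0],[0,0,0],[0,0,0],[0,0,0.2],[0,0,0.5],[0,0,0.8],[0,0,0.8],[0,0,0.8]],"twist":[[0,0,0],[0,0,0],[0,0,0],[0,0,0],[0,0,0],[0,0,0],[0,0,0],[0,0,0]],"fingers":[-0.1,-0.1,-0.1,-0.1,-0.1,-0.1,-0.1,-0.1]}'
python3 -m creep '{"slide":[[-0.3,0,0.1],[-0.5,0,0.3],[-0.5,0,0.3],[-0.5,0,0.3]],"twist":[[0,0,0],[0,0,0],[0,0,0],[0,0,0]],"fingers":[-0.1,-0.1,-0.1,-0.1]}'
python3 - <<'E'
from h import *
d=grab('wrist','w28.png'); np.save('w28.npy',d,allow_pickle=True)
E
```

```text
clock: 48.7
position: [0.6005, 0.132, 0.1085]
ee_rot: [0.001, 0.864, 0.503, 0.002]
contact_force: [1.1, -1.1, 6.2]
width: 0.0131
clock: 49.5
position: [0.5991, 0.1322, 0.2276]
ee_rot: [0.0, 0.864, 0.503, 0.001]
contact_force: [-0.6, -0.7, -0.0]
width: 0.0381
clock: 49.9
position: [0.5234, 0.1321, 0.2707]
ee_rot: [0.0, 0.864, 0.503, -0.0]
contact_force: [0.6, -0.7, 1.1]
width: 0.0385
```

View pics/w28.png

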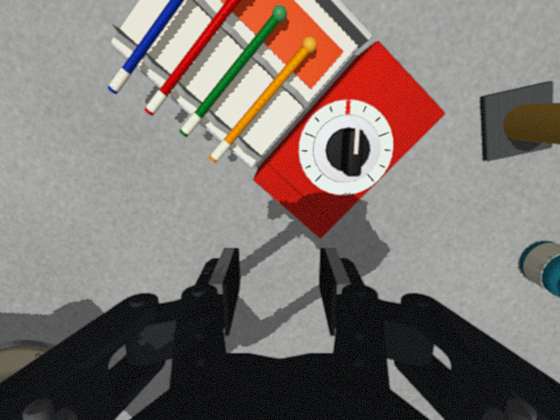

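Run:
```python
from h import *
d=np.load('w28.npy',allow_pickle=True).item(); C=cloud(d); img=d['img']
O=np.array([.5245,.2712]);c,s=np.cos(.3185),np.sin(.3185);R=np.array([[c,-s],[s,c]])
m=((C[...,2]>.118)&(C[...,2]<.14)); m[220:]=0; m[:,:300]=0; m[:,400:]=0
L=(C[m][:,:2]-O)@R*1000
r=cv2.minAreaRect(L.astype(np.float32)); print('bar',r)
vx,vy,x0,y0=cv2.fitLine(L.astype(np.float32),cv2.DIST_L2,0,.01,.01).ravel()
print('dial a', np.arctan2(vy,-vx)%np.pi)
rm=masks(img)['red'].copy(); k=np.zeros_like(rm); k[96:118,340:356]=rm[96:118,340:356]
q=np.array([(ray(d,u,v,.0845)[:2]-O)@R*1000 for v,u in np.argwhere(k)]); mm=q.mean(0)-np.array([x0,y0]); print('mark',mm,np.arctan2(mm[1],-mm[0]),np.hypot(*mm))
M=masks(img)
for kk in ['blue','red','green','amber']:
    P=C[(M[kk]>0)&(C[...,2]>.055)&(C[...,2]<.085)]; L=(P[:,:2]-O)@R; L=L[(abs(L[:,1])<.085)&(L[:,0]<.112)]
    f=cv2.fitLine((L*1000).astype(np.float32),cv2.DIST_HUBER,0,.01,.01).ravel(); print(kk,'maxx',L[:,0].max()*1000,'ang',f[1]/f[0],'n',len(L))
d=grab('top','top9.png'); 
cv2.imwrite('pics/top9z.png',cv2.resize(d['img'][110:320,70:400],None,fx=2.4,fy=2.4,interpolation=cv2.INTER_CUBIC))
# tray & pick
img=d['img']
cor=[(357,236),(382,258),(309,289),(331,309)]
Tc=np.mean([ray(d,u,v,.012)[:2] for u,v in cor],0); print('tray centre approx',Tc)
tip=np.array([.4118,-.3462])+np.array([np.cos(-.7754),np.sin(-.7754)])*.113
e=np.array([np.cos(-.775),np.sin(-.775)]); print('tip tray x',(tip-Tc)@e,'y',(tip-Tc)@[-e[1],e[0]])
```

```text
bar ((28.355350494384766, -155.70359802246094), (41.67787170410156, 14.346902847290039), 42.537906646728516)
dial a 2.4011605
mark [33.09323956 29.91182772] 2.406646179587885 44.60807037417428
blue maxx 23.267310353915203 ang -0.008126305 n 884
red maxx 60.39441966280451 ang -0.005091757 n 1145
green maxx 82.67494299300854 ang -0.0017429944 n 1260
amber maxx 83.61417810504891 ang 0.0026176677 n 1394
tray centre approx [ 0.42986657 -0.35725125]
tip tray x 0.09236011604309116 y -0.004791420898502381
```

View pics/top9z.png

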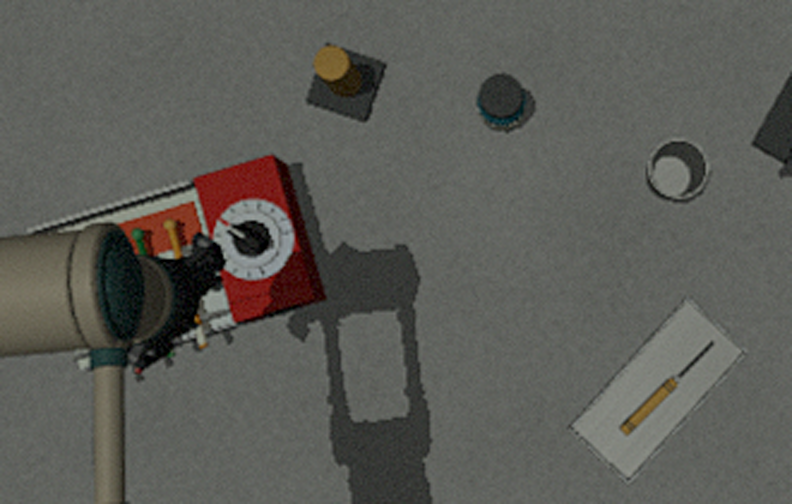

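The dial reads 2.401 rad and the pick lies well in the tray. I'll clear the arm for one last look at blue and the rest.

```bash
python3 -m creep '{"slide":[[-0.1,-0.3,0.2],[-0.2,-0.6,0.3],[-0.3,-0.9,0.4],[-0.3,-0.9,0.4]],"twist":[[0,0,0],[0,0,0],[0,0,0],[0,0,0]],"fingers":[-0.1,-0.1,-0.1,-0.1]}'
python3 -m creep '{"slide":[[-0.1,-0.3,0],[-0.2,-0.6,0],[-0.3,-0.9,0],[-0.3,-0.9,0],[-0.3,-0.9,0]],"twist":[[0,0,0],[0,0,0],[0,0,0],[0,0,0],[0,0,0]],"fingers":[-0.1,-0.1,-0.1,-0.1,-0.1]}'
python3 - <<'E'
from h import *
d=grab('top','top10.png'); img=d['img']
cv2.imwrite('pics/top10z.png',cv2.resize(img[150:320,70:400],None,fx=2.4,fy=2.4,interpolation=cv2.INTER_CUBIC))
O=np.array([.5245,.2712]);c,s=np.cos(.3185),np.sin(.3185);R=np.array([[c,-s],[s,c]])
M=masks(img)
for k,y in [('blue',60),('red',20),('green',-20)]:
    q=np.array([(ray(d,u,v,.07)[:2]-O)@R*1000 for v,u in np.argwhere(M[k])]); q=q[(abs(q[:,1]-y)<15)&(abs(q[:,0])<112)]
    print(k,len(q),q.min(0),q.max(0))
d=np.load('w26.npy',allow_pickle=True).item()
for k,p in dict(blue=(466,233),red=(431,239),green=(397,244),amber=(363,244)).items(): print(k,'bulb',(ray(d,*p,.07)[:2]-O)@R*1000)
E
```

```text
clock: 50.4
position: [0.4788, -0.0075, 0.3319]
ee_rot: [0.001, 0.866, 0.501, -0.001]
contact_force: [0.7, 0.7, 0.6]
width: 0.0387
clock: 50.9
position: [0.434, -0.1386, 0.33]
ee_rot: [-0.001, 0.865, 0.502, -0.0]
contact_force: [-0.3, -0.2, -0.1]
width: 0.0386
blue 126 [-88.03233314  55.02149374] [68.01071493 64.74601942]
red 137 [-81.5498168    7.58987377] [78.27752388 26.56387591]
green 114 [-73.97387011 -26.1998465 ] [ 82.18341932 -13.68591005]
blue bulb [61.8032327  57.08650089]
red bulb [69.62274571 17.73471057]
green bulb [ 76.26360109 -20.99834066]
amber bulb [ 76.70355639 -60.57825979]
```

View pics/top10z.png

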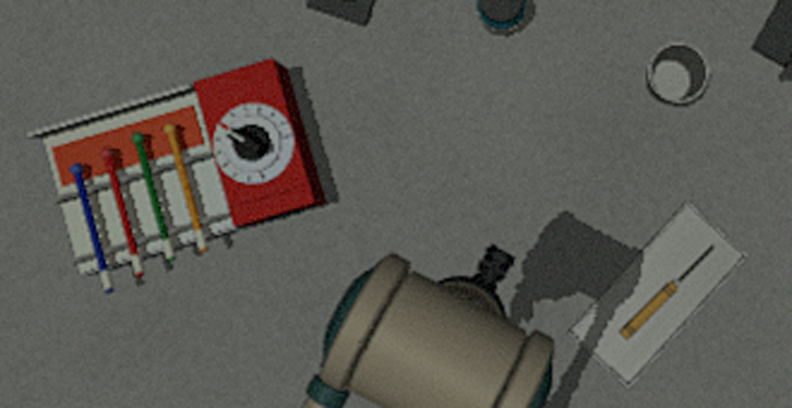

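```bash
python3 -c "
from rig import order
print(order.sign_off())"
```

```text
the job is handed in; nothing more can be done
None
```

The job is handed in at about 51 s, well under the 210 s limit. My last checks all fell inside the stated limits, though `sign_off` gave no verdict.

**What I did**
- All four rods (blue, red, green and the small amber) went into notches 4, 3, 2 and 1, bulb to the back. Red needed a second grasp because the first held only its upper edge.
- I pushed the button in with the pick until the force rose to about 11 N with no further travel.
- The pick then went back in the tray.
- I turned the dial last.

**What the last checks showed**

| Item | Measured | Limit |
|---|---|---|
| Rod axis height | about 66 mm (measured before the pick and dial work) | 60–69.5 mm |
| Rod angle to the warmer | under 0.01 rad | 0.1 rad |
| Bulb position (warmer x) | blue 62, red 70, green 76, amber 77 mm | 50–100 mm |
| Dial | 2.401 rad (red mark seen at 2.407) | 2.28–2.52 rad |
| Pick tip (tray x) | about 92 mm, about 5 mm off the centre line | 50–110 mm |

- **Bystanders:** the top view showed the cup, marver and jar upright; I judged that they had not moved by eye and did not measure it. Nothing touched the gripper at the end.
- **Disagreement:** rod positions in the wrist camera sat about 2 mm to one side of the nominal notches, which is within the camera calibration. Blue also lies about 10 mm further forward than the others but is still over the strip.

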